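Load and close up a bench label dispenser at a coffee roastery

TASK

Load the label dispenser for the packing shift: free the cam lever, slide the end plate out, and stand every label roll from the wooden cradle on the dispenser's two rails. Slide the end plate back so that all the rolls stand packed together between the two end plates with no gaps, push the spindle through the hole of the fixed plate, all the rolls and the sliding plate until its handle is up against the fixed plate, and turn the cam lever fully back to lock. Let go of everything and do not disturb the other things on the bench.

Things in the scene. Friction and masses are not known exactly. Their poses are not given: they have to be found in the camera images.
- dispenser: label dispenser, grey base 170 x 245 x 12 mm. Origin at bench level under the spindle axis, at the inner face of the fixed end plate; y runs along the axis towards the sliding plate, z up, -x nearer the robot. Spindle axis: x = 0, 55 mm above the bench. Two 10 mm steel rails along y at x = +-20, tops at 31 mm: a roll across them stands with its core on the axis. Tear bar at x = 80, 40 high
- fixed_hole (a point): centre of the 22 mm hole in the fixed end plate, on its outer face, where the spindle goes in (along +y, bevelled edge) and its handle comes to rest; axes as the dispenser's. The plate is aluminium, 70 mm wide, 10 mm thick (dispenser y = -10 to 0), top 78 mm above the bench
- end_plate (a joint): slide of the sliding end plate along the dispenser's +y: its inner face is at y = 45 mm + this value (0 to 0.110 m), so 0.110 leaves 155 mm between the plates. Stiff (about 4 N) when free, held fast when the cam lever is locked; it pushes loose rolls along the rails before it (about 10 N in all)
- plate_face (a point): centre of the 22 mm hole of the sliding aluminium end plate on its inner face, which meets the rolls; y points outwards, away from the fixed plate. Plate 10 mm thick (towards +y), 70 mm wide, 33 to 78 mm above the bench. On its outer side, from x = -81 to -29 mm, a low carriage (top 40 mm above the bench, 50 mm long) bears the cam lever; otherwise there is room on both sides of its top edge
- cam_lever (a joint): angle of the steel cam lever about its upright pivot: 0 = locked, lever pointing along the dispenser's +y (outwards); 1.5 = free, pointing to -x (towards the robot); grows anticlockwise seen from above. It turns stiffly (2 N at its knob, up to 4 N as the cam grips, from about 0.75 down) and must go fully home, to below 0.1. Above 0.9 the plate is free
- lever_pivot (a point): pivot of the cam lever, 50 mm above the bench, 60 mm to the -x side of the spindle axis and 25 mm outwards of plate_face; rides with the sliding plate
- lever_knob (a point): top centre of the upright black knob at the lever's end: 15 mm diameter, from 49 to 80 mm above the bench, 55 mm from the pivot
- spindle: aluminium spindle: round rod, 16 mm diameter, 170 mm long, last 10 mm tapering to an 8 mm tip, with a flat handle 50 long x 30 wide x 16 mm thick at the other end; 0.12 kg. Origin on the axis where rod and handle meet; x to the tip, y across the handle, z through its thickness. Starts flat on the bench, tip roughly to the robot's left (+y)
- spindle_tip (a point): tip of the spindle's rod, on its axis, 170 mm from the origin
- roll1: white roll of kraft-brown labels, 60 mm outside diameter, 32 mm wide, 26 mm bore in a cardboard core, about 0.09 kg. Origin at its centre; y is its axis (either way round). It stands on edge across the cradle's two dowels, axis level. Two to four of the four rolls are present; all are alike
- roll2: white roll of kraft-brown labels, 60 mm outside diameter, 32 mm wide, 26 mm bore in a cardboard core, about 0.09 kg. Origin at its centre; y is its axis (either way round). It stands on edge across the cradle's two dowels, axis level. Two to four of the four rolls are present; all are alike
- roll3: white roll of kraft-brown labels, 60 mm outside diameter, 32 mm wide, 26 mm bore in a cardboard core, about 0.09 kg. Origin at its centre; y is its axis (either way round). It stands on edge across the cradle's two dowels, axis level. Two to four of the four rolls are present; all are alike
- roll4: white roll of kraft-brown labels, 60 mm outside diameter, 32 mm wide, 26 mm bore in a cardboard core, about 0.09 kg. Origin at its centre; y is its axis (either way round). It stands on edge across the cradle's two dowels, axis level. Two to four of the four rolls are present; all are alike
- cradle: low fixed plywood cradle, 196 x 72 x 12 mm, with two dowels along its x at y = +-20 mm (tops 25 mm above the bench); the rolls stand in a row along its x with their axes along x, about 44 mm apart, centres 49 mm above the bench; some of the four places may be empty. Origin under its centre
- phone: phone in a green case, 74 x 152 x 10 mm, to be left alone; origin under its centre
- marker: white marker pen with an orange cap, 20 mm thick, 136 mm long along x, to be left alone; origin under its centre
- cup: white cupping bowl, 86 mm across, 62 mm high, to be left alone; origin under its centre
- tin: steel tin, 74 mm across, 105 mm high, to be left alone; origin under its centre
- jar: amber glass jar with a black lid, 76 mm across, 120 mm high, to be left alone; origin under its centre
Things that resemble listed ones, but are neither listed nor needed, are in the scene too. What is shaped like the roll1 but black or pink is not meant.

How it is judged:
By the outcome, as a careful person would: the job done as asked, in the order asked, and still so for the second after the job is handed in, with the robot touching nothing.
Of roll1, roll2, roll3, roll4 only 2 to 4 are there at a start; the rules pass over those that are not, and their reading is None.
At some moment in a run one of spindle may be knocked a few centimetres aside while the robot is not near it.
It also fails if it takes over 210 s, if anything falls off the work surface, if the arm or the gripper's body presses on something with over 40 N, if the wrist force passes 120 N, or if a joint passes its speed limit or range.

ROBOT

A 7-joint arm with a two-finger parallel gripper is mounted at the origin on the work surface. World frame = base frame: x ahead of the robot, y to its left, z up, the work surface at z = 0. Lengths are in mm, angles in rad, forces in N, time in s.
With the tool pointing down it reaches from about 425 to 925 mm from the base axis. Payload 6.8 kg.
Tool frame: the origin (TCP) lies on the centre line of the jaws, within the pads' length; the fingertips stand 19 mm ahead of it and the grasp point (between the pads) is the TCP (manip.tip_reach is the distance from the TCP to the fingertips, in mm); z points along the fingers, y is the line along which they close (so a half turn about z gives the same grasp; the last joint's range is limited). The gripper opens to 85 mm and grips with 20 to 120 N. Pads are 22 mm wide; open, the fingers measure 114 mm over their backs; the gripper's body (76 mm by 85 mm) begins 54 mm behind the grasp point. The pads swing forward as they close: fully open they stand 13 mm farther back than shut.
Start: joints at [1.069, 0.477, 0.022, 1.555, -0.011, 1.109, -0.083], TCP at [259.008, -623.347, 250.308] pointing down, gripper open.
Joint ranges: [-2.96, 2.96], [-0.34, 2.1], [-1.41, 1.46], [0.24, 2.44], [-1.37, 4.51], [0.17, 1.92], [-2.96, 2.96]. Speed limits (rad/s): [2.39, 2.39, 3.14, 3.14, 3.14, 3.14, 3.14].

INTERFACE

Orientations are given as a unit quaternion [w, x, y, z].
In Python, from plant import manip gives the robot as it stands. The module is installed in compiled form; this text tells all that it offers.
- The arm moves only by the tool jog_arm, never from a script. Its arguments are lists of equal length, an entry for each row: "angular": the turn, a rotation vector about the tool's x, y, z in units of 6 degrees (1.0 is 6 degrees), a list of three; "linear": the shift along the tool's x, y, z in units of 30 mm (1.0 is 30 mm), a list of three; "hand": the closure in counts, from 0 (fully open) to 255 (shut). A call has 1 to 20 rows; each row shifts and turns the commanded pose from where the row before left it, along the tool's axes as they then stand; what a row does not reach is not made up. A row lasts 1/12 s, in which the tool goes at most 41.7 mm and 7.16 degrees, less where a joint would pass 70% of its speed; a pose out of reach is approached as far as the arm can. A call is refused whole if a number of a shift passes 1 or a number of a turn 1, either way. A call with a gripper value outside its range is refused whole. The fingers move at their own pace and stop on an object; "squeeze" is the grip in N (left out, the last holds). Time passes only in rows, so rows that do not move let the fingers close. It gives the time, the measured TCP pose, the force, the opening and the grip force at its end, in the units of the state.
- manip.get_state(): the state, without advancing time (a new reading comes with each control period).
- manip.get_image(name): name is "scene" or "side" or "wrist"; returns a dict with "pixels" (400x640x3 uint8, red, green, blue), "depth" (400x640 float32, mm along the optical axis (not along the pixel's ray), 0 where there is no reading), "fx", "fy", "cx", "cy" (pixels), "pose" (4x4, takes a point from camera to world coordinates). Camera axes: x right, y down, z forward; pixel columns grow to the right and rows downward; lengths in mm; the calibration is good to about 2 mm. A picture is of the moment at which its call begins.
- manip.hand_in(): hands the job in; it is judged then, once.
The state is a dict: "t": time; "joint_pos": joint angles; "joint_velocities": joint speeds; "effort": joint torques, N m; "ee_pos": TCP position; "tcp_rot": TCP orientation; "wrist_force": force on the tool from outside, world axes, zero at the start; "moment": the same for the moment, N m; "finger_gap": finger opening in mm; "gripper_force": force on a finger pad.
Only numpy, scipy, OpenCV 4.12 (cv2) and the standard library are available. Lean on these libraries where they do the work, as an engineer would, in place of code of your own. Each camera call takes 0.05 s, during which the arm holds its last target. There are 200 camera calls.

## Working session

There is one attempt and no reset: what is moved stays moved. The work goes in short steps, Python scripts to look and compute and a tool call to move; the robot and the scene stay as the last step left them, time stands still between calls to the robot, and variables do not carry over. Pictures are saved under pics/ and viewed, at most 17 in all, crops included, and the job is handed in when it is done.

Besides the shell and the picture viewer there is one more tool, called after "Call:" by a JSON object that holds its "name" and its "arguments", one argument or row to a line. jog_arm: Moves the arm, as the interface text tells. Its arguments: {"type":"object","properties":{"angular":{"type":"array"},"linear":{"type":"array"},"hand":{"type":"array"},"squeeze":{"type":"number"}},"required":["angular","linear","hand"]}

```bash
mkdir -p pics; cat > h.py <<'E'
import numpy as np, cv2
from plant import manip
def grab(n):
    im=manip.get_image(n); np.savez('%s.npz'%n,**im); return im
def save(im,f,crop=None,s=1):
    p=im['pixels'][:,:,::-1]
    if crop: p=p[crop[1]:crop[3],crop[0]:crop[2]]
    cv2.imwrite('pics/'+f,cv2.resize(p,None,fx=s,fy=s,interpolation=cv2.INTER_CUBIC))
def load(n): return dict(np.load('%s.npz'%n))
def cloud(im):
    d=im['depth'].astype(float); v,u=np.indices(d.shape)
    P=np.stack([(u-im['cx'])/im['fx']*d,(v-im['cy'])/im['fy']*d,d],-1)@im['pose'][:3,:3].T+im['pose'][:3,3]
    P[d==0]=np.nan; return P
def onplane(im,u,v,z):
    r=im['pose'][:3,:3]@np.array([(u-im['cx'])/im['fx'],(v-im['cy'])/im['fy'],1]); o=im['pose'][:3,3]
    return o+r*(z-o[2])/r[2]
def st():
    s=manip.get_state(); print({k:np.round(s[k],3).tolist() for k in ['t','ee_pos','tcp_rot','wrist_force','finger_gap','joint_pos']})
E
python3 - <<'E'
from h import *
for n in ['scene','side']:
    im=grab(n); save(im,n+'1.png',None,1.25); print(n,np.round(im['pose'],3).tolist(),im['fx'],im['cx'],im['cy'])
st()
E
```

```text
scene [[-0.224, 0.581, -0.782, 1543.88], [0.975, 0.135, -0.179, 268.322], [0.002, -0.802, -0.597, 812.667], [0.0, 0.0, 0.0, 1.0]] 396.7863607994029 320.0636674537506 201.73182416861965
side [[-0.895, -0.339, 0.29, 156.756], [-0.445, 0.65, -0.616, 901.051], [0.02, -0.68, -0.733, 1115.815], [0.0, 0.0, 0.0, 1.0]] 498.90814282709755 319.85264496170686 196.1638159127798
{'t': 0.1, 'ee_pos': [258.804, -622.887, 249.419], 'tcp_rot': [-0.001, 0.981, 0.196, -0.0], 'wrist_force': [0.707, 1.168, 0.115], 'finger_gap': 85.257, 'joint_pos': [1.069, 0.478, 0.022, 1.556, -0.012, 1.109, -0.083]}
```

View pics/scene1.png

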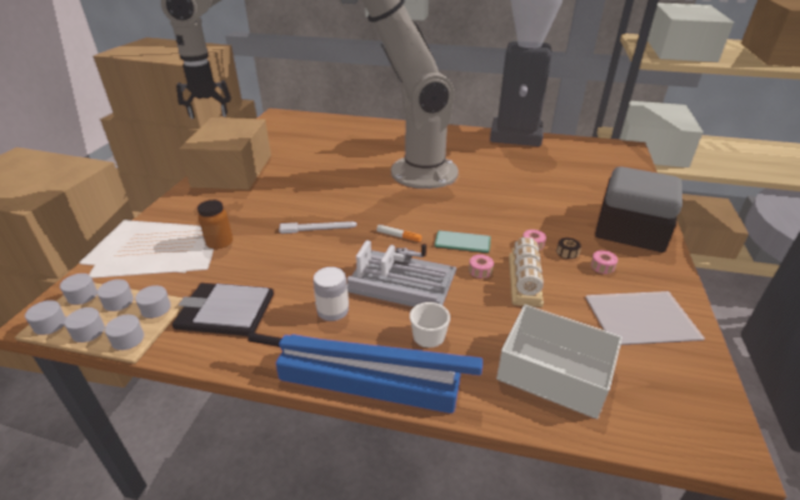

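View pics/side1.png

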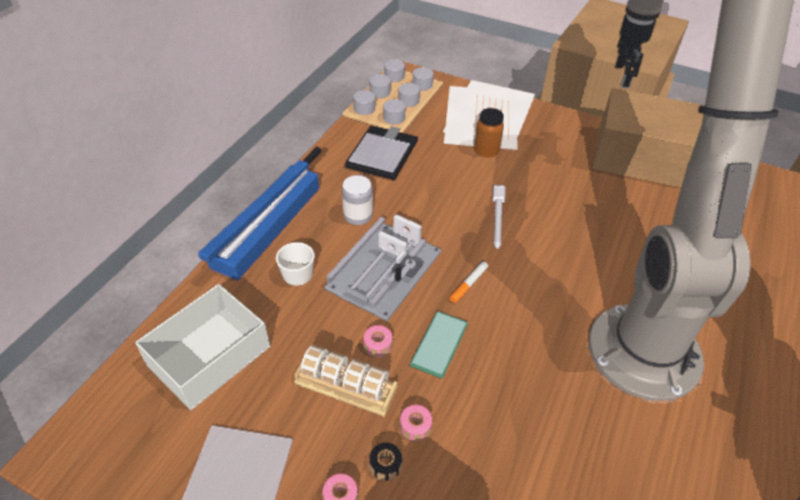

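The scene shows four white/brown rolls in the cradle at scene (527,268), which is side (345,378). Things that could be mistaken for them are the pink rings at scene (481,266), (535,237) and (604,261), and the black ring at (568,247). The grey pucks at far left aren't rolls either. The dispenser is at scene (402,272), with its lever knob at (424,248). The spindle is at (317,227), with the marker at (400,233) beside it. I'll check these in one close crop.

```bash
python3 - <<'E'
from h import *
A=load('scene')['pixels'][:,:,::-1];B=load('side')['pixels'][:,:,::-1]
r=lambda p,c,s:cv2.resize(p[c[1]:c[3],c[0]:c[2]],s,interpolation=cv2.INTER_CUBIC)
top=np.hstack([r(A,(270,180,370,255),(400,300)),r(A,(370,170,470,245),(400,300))])
bot=np.hstack([r(B,(255,165,355,240+15),(400,360))[:300],r(B,(230,255,330,330),(400,300))])
cv2.imwrite('pics/c1.png',np.vstack([top,bot]))
for n in ['scene','side']:
    im=load(n);P=cloud(im);np.save(n+'P.npy',P)
P=np.vstack([np.load(n+'P.npy').reshape(-1,3) for n in ['scene','side']])
C=np.vstack([load(n)['pixels'].reshape(-1,3) for n in ['scene','side']]).astype(int)
# cradle region & dispenser region
for n,px in [('scene',[(527/1.25,268/1.25),(402/1.25,270/1.25),(317/1.25,227/1.25),(285/1.25,228/1.25),(350/1.25,225/1.25)]),('side',[(345/1.25,378/1.25),(385/1.25,270/1.25),(498/1.25,192/1.25),(497/1.25,240/1.25)])]:
    Q=np.load(n+'P.npy')
    for u,v in px: print(n,u,v,np.round(Q[int(v),int(u)],1))
E
```

```text
scene 421.6 214.4 [560.8 355.9  69.3]
scene 321.6 216.0 [570.9  49.   13.8]
scene 253.6 181.6 [ 431.1 -235.3   15.5]
scene 228.0 182.4 [ 459.7 -319.6   17.1]
scene 280.0 180.0 [ 394.7 -145.    10. ]
side 276.0 302.4 [509.3 379.4  71.2]
side 308.0 216.0 [581.3  74.2  31. ]
side 398.4 153.6 [ 450.4 -317.4   14.3]
side 397.6 192.0 [ 390.8 -147.    16.5]
```

View pics/c1.png

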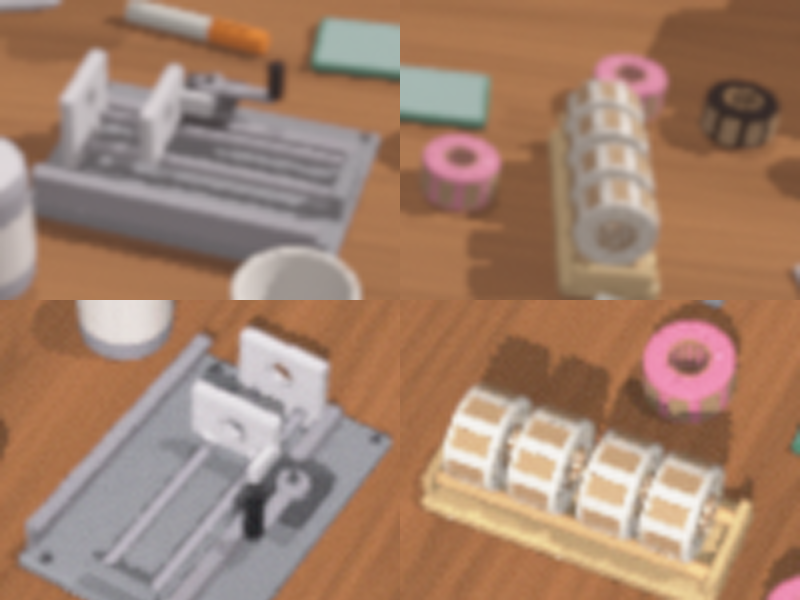

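The crop confirms four white/kraft rolls in the cradle. The fixed plate is at the -y end with the sliding plate close beside it, and the lever is locked, pointing along +y. Next I'll fit the poses from the depth data.

```bash
python3 - <<'E'
from h import *
P=np.vstack([np.load(n+'P.npy').reshape(-1,3) for n in ['scene','side']])
src=np.repeat([0,1],256000)
ok=~np.isnan(P).any(1);P=P[ok];src=src[ok]
def reg(x0,x1,y0,y1,z0,z1,s=None):
    m=(P[:,0]>x0)&(P[:,0]<x1)&(P[:,1]>y0)&(P[:,1]<y1)&(P[:,2]>z0)&(P[:,2]<z1)
    if s is not None:m&=src==s
    return P[m]
for s in (0,1):
    for nm,r in [('base',(440,720,-110,200,7,17)),('bar',(500,720,-110,200,30,45)),('plates',(440,650,-110,150,62,85)),('cradle',(430,680,290,450,7,17)),('rolls',(430,680,290,450,55,90)),('rollstop',(430,680,290,450,74,90)),('spin',(330,560,-380,-100,7,25))]:
        q=reg(*r,s); 
        if len(q)<8: print(s,nm,len(q));continue
        c,wh,a=cv2.minAreaRect(q[:,:2].astype(np.float32)); print(s,nm,len(q),np.round(c,1),np.round(wh,1),round(a,1),'zmed',np.median(q[:,2]).round(1))
im=np.zeros((600,800,3),np.uint8)
# topdown height map
for p in P:
    u=int((p[1]+400)*0.9);v=int((p[0]-330)*1.4)
    if 0<=u<800 and 0<=v<600 and -5<p[2]<130:
        c=int(min(255,max(0,p[2]*2.6+20))); cv2.circle(im,(u,v),1,(c,255-c if p[2]>6 else 20,c//2),-1)
cv2.imwrite('pics/td.png',im)
E
```

```text
0 base 1109 [596.9  56.3] [244.7 175.7] 84.1 zmed 13.2
0 bar 852 [596.   59.1] [230.8 170.4] 84.5 zmed 36.5
0 plates 213 [585.1  28.5] [ 83.3 168.2] 8.1 zmed 77.4
0 cradle 236 [526.7 360.9] [198.2  71.5] 5.3 zmed 13.0
0 rolls 681 [523.4 360.2] [171.7  59. ] 5.4 zmed 74.3
0 rollstop 347 [526. 361.] [166.4  40.9] 5.3 zmed 78.5
0 spin 271 [ 419.4 -237.2] [ 62.9 216.6] 30.8 zmed 14.7
1 base 2214 [584.9  48.6] [241.4 304.6] 8.0 zmed 12.0
1 bar 903 [630.3  52.4] [236.2 228. ] 73.8 zmed 37.6
1 plates 322 [583.7  25.7] [ 83.7 173.1] 7.9 zmed 74.9
1 cradle 530 [549.8 356.9] [111.7 245.4] 82.2 zmed 11.9
1 rolls 1291 [523.6 361.8] [162.4  59.4] 5.3 zmed 74.3
1 rollstop 661 [523.5 362.3] [162.3  43. ] 6.2 zmed 77.9
1 spin 315 [ 468.  -249.6] [241.4 175.7] 89.7 zmed 14.4
```

View pics/td.png

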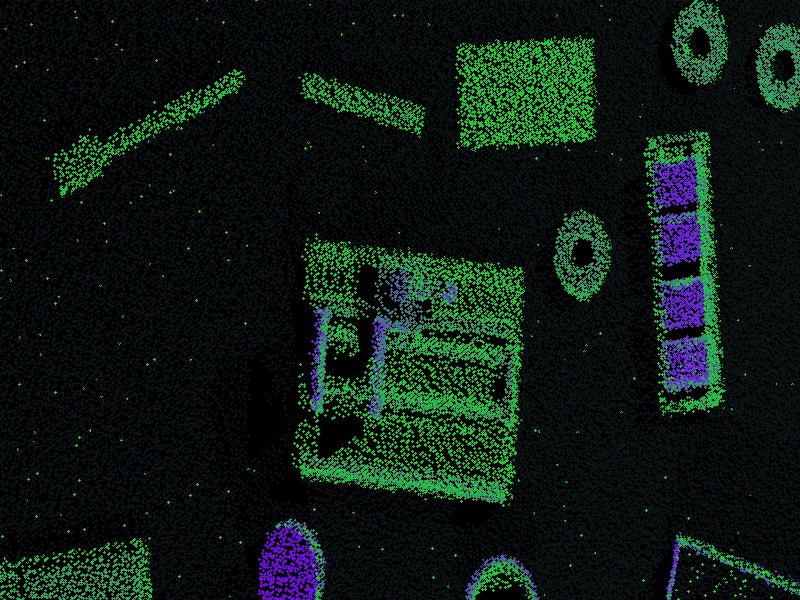

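Call:
{"name": "jog_arm", "arguments": {
  "angular": [
    [0, 0, 0.95],
    [0, 0, 0.95],
    [0, 0, 0.95],
    [0, 0, 0.95],
    [0, 0, 0.95],
    [0, 0, 0],
    [0, 0, 0],
    [0, 0, 0],
    [0, 0, 0],
    [0, 0, 0],
    [0, 0, 0],
    [0, 0, 0],
    [0, 0, 0],
    [0, 0, 0],
    [0, 0, 0],
    [0, 0, 0],
    [0, 0, 0]
  ],
  "linear": [
    [0, 0, 0],
    [0, 0, 0],
    [0, 0, 0],
    [0, 0, 0],
    [0, 0, 0],
    [0.31, -0.92, 0],
    [0.31, -0.92, 0],
    [0.31, -0.92, 0],
    [0.31, -0.92, 0],
    [0.31, -0.92, 0],
    [0.31, -0.92, 0],
    [0.31, -0.92, 0],
    [0.31, -0.92, 0],
    [0.31, -0.92, 0],
    [0.31, -0.92, 0],
    [0.31, -0.92, 0],
    [0.31, -0.92, 0]
  ],
  "hand": [0, 0, 0, 0, 0, 0, 0, 0, 0, 0, 0, 0, 0, 0, 0, 0, 0],
  "squeeze": 40
}}

```text
t: 1.52
ee_pos: [404.4, -304.0, 250.1]
tcp_rot: [-0.0, 0.999, -0.052, -0.0]
wrist_force: [0.7, -0.0, 0.0]
finger_gap: 85.0
gripper_force: 0.0
```

Call:
{"name": "jog_arm", "arguments": {
  "angular": [
    [0, 0, 0],
    [0, 0, 0],
    [0, 0, 0],
    [0, 0, 0],
    [0, 0, 0],
    [0, 0, 0],
    [0, 0, 0],
    [0, 0, 0],
    [0, 0, 0],
    [0, 0, 0],
    [0, 0, 0],
    [0, 0, 0],
    [0, 0, 0],
    [0, 0, 0],
    [0, 0, 0]
  ],
  "linear": [
    [0.31, -0.92, 0],
    [0.31, -0.92, 0],
    [0.31, -0.92, 0],
    [0.31, -0.92, 0],
    [0.31, -0.92, 0],
    [0.31, -0.92, 0],
    [0.31, -0.92, 0],
    [0.31, -0.92, 0],
    [0.31, -0.92, 0],
    [0.31, -0.92, 0],
    [0.31, -0.92, 0],
    [0.31, -0.92, 0],
    [0.31, -0.92, 0],
    [0, 0, 0],
    [0, 0, 0]
  ],
  "hand": [0, 0, 0, 0, 0, 0, 0, 0, 0, 0, 0, 0, 0, 0, 0]
}}

```text
t: 2.77
ee_pos: [561.6, 40.9, 249.8]
tcp_rot: [-0.0, 0.999, -0.05, -0.0]
wrist_force: [0.1, -0.4, -0.4]
finger_gap: 85.7
gripper_force: 0.0
```

```bash
cat >> h.py <<'E'
def go(x,y,z,psi,frm=None):
    "print turn (units) then shift (units, in final frame)"
    from scipy.spatial.transform import Rotation as R
    s=manip.get_state(); q=s['tcp_rot']; r=R.from_quat([q[1],q[2],q[3],q[0]])
    a=np.radians(psi); T=R.from_matrix(np.array([[np.cos(a),np.sin(a),0],[np.sin(a),-np.cos(a),0],[0,0,-1]]))
    rv=(r.inv()*T).as_rotvec(degrees=True)/6
    p=np.array(s['ee_pos'] if frm is None else frm)
    d=T.inv().apply(np.array([x,y,z])-p)/30
    print('turn',np.round(rv,2),'shift',np.round(d,2))
E
python3 - <<'E'
from h import *
st(); im=grab('wrist'); save(im,'w1.png',None,1.25); print(np.round(im['pose'],2).tolist(),im['fx'])
E
```

```text
{'t': 2.767, 'ee_pos': [561.643, 40.943, 249.786], 'tcp_rot': [-0.0, 0.999, -0.05, -0.0], 'wrist_force': [0.052, -0.389, -0.422], 'finger_gap': 85.695, 'joint_pos': [0.017, 0.308, -0.246, 1.814, 0.085, 1.031, -1.932]}
[[-0.1, -0.95, -0.28, 632.38], [-1.0, 0.09, 0.03, 33.48], [-0.0, 0.28, -0.96, 374.48], [0.0, 0.0, 0.0, 1.0]] 305.7563427962551
```

View pics/w1.png

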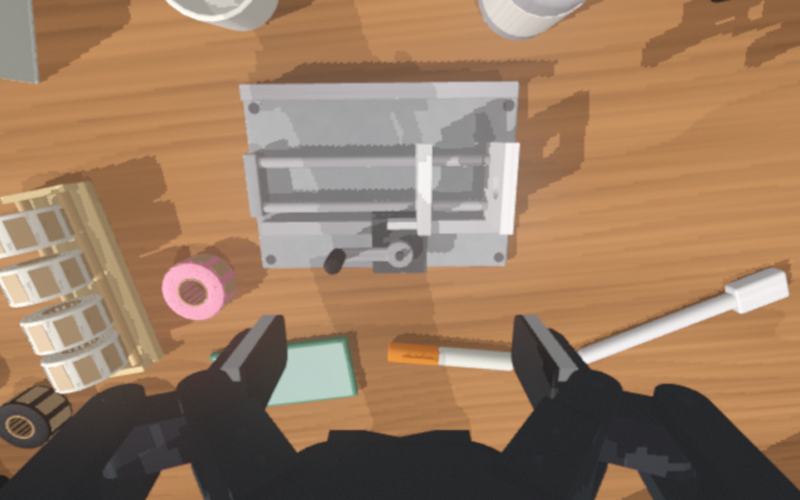

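The wrist picture shows the dispenser with its fixed plate at (502,188), sliding plate at (424,190), lever pivot at (400,252) and knob at (335,260). The spindle handle is at (757,290). I'll enlarge the dispenser.

```bash
python3 - <<'E'
from h import *
im=load('wrist'); save(im,'w1c.png',(185,60,425,225),3.3)
E
```

```text
(no output)
```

View pics/w1c.png

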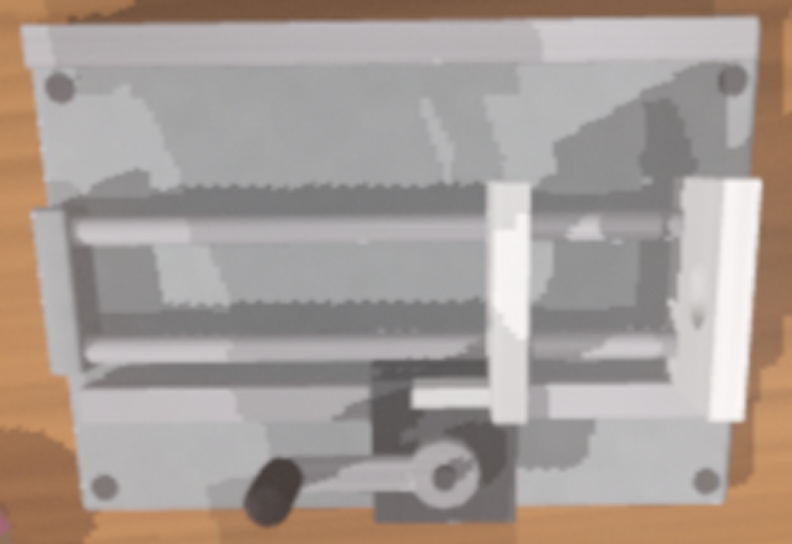

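```bash
python3 - <<'E'
from h import *
im=load('wrist')
f=lambda u,v,z:onplane(im,u/3.3+185,v/3.3+60,z)[:2]
fi=[f(723,180,78),f(708,418,78)]; fo=[f(761,180,78),f(745,420,78)]; si=[f(529,183,78),f(527,423,78)]
for n,a in [('fi',fi),('fo',fo),('si',si)]:
    d=a[0]-a[1]; print(n,np.round(a,1).tolist(),'mid',np.round((a[0]+a[1])/2,1),'len',np.linalg.norm(d).round(1),'xang',np.degrees(np.arctan2(d[1],d[0])).round(2))
b=[f(85,508,12),f(722,502,12)]; d=b[0]-b[1]; print('base -x edge',np.round(b,1).tolist(),np.linalg.norm(d),'yang',np.degrees(np.arctan2(d[1],d[0])))
t=[f(24,27,40),f(758,18,40)]; d=t[0]-t[1];print('bar',np.round(t,1).tolist(),np.linalg.norm(d),np.degrees(np.arctan2(d[1],d[0])))
print('knob',f(270,503,80),'pivot',f(446,475,53))
P=cloud(im); q=P[60:225,185:425].reshape(-1,3); q=q[(q[:,2]>74)&(q[:,2]<84)]; q=q[q[:,0]>550]
for g in (q[q[:,1]<-15],q[q[:,1]>-15]):
    print(len(g),g.mean(0).round(1),cv2.minAreaRect(g[:,:2].astype(np.float32)))
# spindle z from wrist
q=P.reshape(-1,3); m=(q[:,2]>5)&(q[:,2]<25)&(q[:,1]<-60)&(q[:,0]<520); print(cv2.minAreaRect(q[m][:,:2].astype(np.float32)))
E
```

```text
fi [[620.8, -44.8], [551.8, -38.9]] mid [586.3 -41.9] len 69.3 xang -4.92
fo [[619.8, -55.5], [550.1, -50.0]] mid [584.9 -52.8] len 69.9 xang -4.53
si [[625.4, 9.8], [555.6, 15.6]] mid [590.5  12.7] len 70.0 xang -4.77
base -x edge [[521.9, 181.1], [500.5, -59.5]] 241.56398957030763 yang 84.92519817686379
bar [[685.8, 157.5], [666.1, -66.5]] 224.86361016240494 84.9746574782367
knob [538.6152532   96.41107293] pivot [533.99601871  42.35038649]
857 [586.7 -46.6  78.9] ((585.4598388671875, -47.0209846496582), (10.625753402709961, 69.26536560058594), 85.10828399658203)
769 [593.3  17.7  79.1] ((591.4475708007812, 17.55474090576172), (9.810378074645996, 70.13604736328125), 85.19738006591797)
((451.102294921875, -201.53353881835938), (282.95245361328125, 137.5902099609375), 89.96692657470703)
```

```bash
cat >> h.py <<'E'
TH=-4.95; _c,_s=np.cos(np.radians(TH)),np.sin(np.radians(TH)); O=np.array([586.2,-42.])
def D(x,y): return O+x*np.array([_c,_s])+y*np.array([-_s,_c])
def Di(p): d=np.array(p[:2])-O; return d@np.array([_c,_s]),d@np.array([-_s,_c])
def god(x,y,z,rel=0): go(*D(x,y),z,TH+rel)
E
python3 - <<'E'
from h import *
god(-60,134.9,80)
E
```

```text
turn [ 0.    0.01 -0.15] shift [-0.94 -1.88  5.66]
```

Call:
{"name": "jog_arm", "arguments": {
  "angular": [
    [0, 0, -0.15],
    [0, 0, 0],
    [0, 0, 0],
    [0, 0, 0],
    [0, 0, 0],
    [0, 0, 0],
    [0, 0, 0],
    [0, 0, 0],
    [0, 0, 0],
    [0, 0, 0],
    [0, 0, 0],
    [0, 0, 0],
    [0, 0, 0],
    [0, 0, 0],
    [0, 0, 0],
    [0, 0, 0]
  ],
  "linear": [
    [-0.47, -0.94, 0],
    [-0.47, -0.94, 0],
    [0, 0, 0.8],
    [0, 0, 0.8],
    [0, 0, 0.8],
    [0, 0, 0.8],
    [0, 0, 0.8],
    [0, 0, 0.8],
    [0, 0, 0.45],
    [0, 0, 0.4],
    [0, 0, 0],
    [0, 0, 0],
    [0, 0, 0],
    [0, 0, 0],
    [0, 0, 0],
    [0, 0, 0]
  ],
  "hand": [0, 0, 0, 0, 0, 0, 0, 0, 0, 0, 0, 255, 255, 255, 255, 255],
  "squeeze": 25
}}

```text
t: 4.15
ee_pos: [539.4, 97.8, 81.6]
tcp_rot: [-0.0, 0.999, -0.044, 0.001]
wrist_force: [-0.8, 0.4, 0.2]
finger_gap: 25.2
gripper_force: 0.0
```

Call:
{"name": "jog_arm", "arguments": {
  "angular": [
    [0, 0, 0],
    [0, 0, 0],
    [0, 0, 0],
    [0, 0, 0],
    [0, 0, 0],
    [0, 0, 0]
  ],
  "linear": [
    [0, 0, 0],
    [0, 0, 0],
    [0, 0, 0],
    [0, 0, 0],
    [0, 0, 0],
    [0, 0, 0]
  ],
  "hand": [255, 255, 255, 255, 255, 255]
}}

```text
t: 4.65
ee_pos: [539.4, 98.4, 81.4]
tcp_rot: [-0.0, 0.999, -0.044, 0.001]
wrist_force: [-1.3, 1.6, 6.0]
finger_gap: 13.6
gripper_force: 25.1
```

Call:
{"name": "jog_arm", "arguments": {
  "angular": [
    [0, 0, 0],
    [0, 0, 0],
    [0, 0, 0],
    [0, 0, 0],
    [0, 0, 0],
    [0, 0, 0],
    [0, 0, 0],
    [0, 0, 0],
    [0, 0, 0],
    [0, 0, 0],
    [0, 0, 0],
    [0, 0, 0],
    [0, 0, 0],
    [0, 0, 0],
    [0, 0, 0],
    [0, 0, 0],
    [0, 0, 0],
    [0, 0, 0],
    [0, 0, 0],
    [0, 0, 0]
  ],
  "linear": [
    [-0.14, 0.01, 0],
    [-0.14, 0.01, 0],
    [-0.13, 0.03, 0],
    [-0.13, 0.03, 0],
    [-0.13, 0.05, 0],
    [-0.13, 0.05, 0],
    [-0.12, 0.07, 0],
    [-0.12, 0.07, 0],
    [-0.11, 0.085, 0],
    [-0.11, 0.085, 0],
    [-0.09, 0.1, 0],
    [-0.09, 0.1, 0],
    [-0.08, 0.115, 0],
    [-0.08, 0.115, 0],
    [-0.06, 0.125, 0],
    [-0.06, 0.125, 0],
    [-0.04, 0.13, 0],
    [-0.04, 0.13, 0],
    [-0.02, 0.135, 0],
    [-0.02, 0.135, 0]
  ],
  "hand": [255, 255, 255, 255, 255, 255, 255, 255, 255, 255, 255, 255, 255, 255, 255, 255, 255, 255, 255, 255]
}}

```text
t: 6.32
ee_pos: [476.2, 54.4, 80.9]
tcp_rot: [-0.001, 0.999, -0.042, -0.003]
wrist_force: [-10.7, 12.7, 16.8]
finger_gap: 14.1
gripper_force: 26.6
```

Call:
{"name": "jog_arm", "arguments": {
  "angular": [
    [0, 0, 0],
    [0, 0, 0],
    [0, 0, 0],
    [0, 0, 0],
    [0, 0, 0],
    [0, 0, 0],
    [0, 0, 0],
    [0, 0, 0],
    [0, 0, 0],
    [0, 0, 0],
    [0, 0, 0]
  ],
  "linear": [
    [0, 0, 0],
    [0, 0, 0],
    [0, 0, 0],
    [0, 0, 0],
    [0, 0, 0],
    [0, 0, 0],
    [0, 0, -0.8],
    [0, 0, -0.8],
    [0, 0, 0],
    [0, 0, 0],
    [0, 0, 0]
  ],
  "hand": [255, 100, 100, 100, 100, 100, 100, 100, 100, 100, 100]
}}

```text
t: 7.23
ee_pos: [479.1, 51.4, 128.4]
tcp_rot: [0.0, 0.999, -0.044, -0.0]
wrist_force: [-0.1, -0.3, -0.1]
finger_gap: 52.1
gripper_force: 0.0
```

```bash
python3 - <<'E'
from h import *
im=grab('wrist'); save(im,'w2.png',None,1.25); st()
print(Di(manip.get_state()['ee_pos']))
# plate centre top mid: disp y=54.8+5
god(0,59.8,manip.get_state()['ee_pos'][2])
E
```

```text
{'t': 7.283, 'ee_pos': [478.825, 51.427, 128.015], 'tcp_rot': [0.0, 0.999, -0.044, -0.001], 'wrist_force': [0.699, 0.069, 0.532], 'finger_gap': 51.781, 'joint_pos': [-0.007, 0.345, -0.272, 2.102, 0.139, 0.713, -2.028]}
(np.float64(-115.03601969177865), np.float64(83.81313135819653))
turn [ 0.01  0.01 -0.02] shift [3.83 0.8  0.  ]
```

View pics/w2.png

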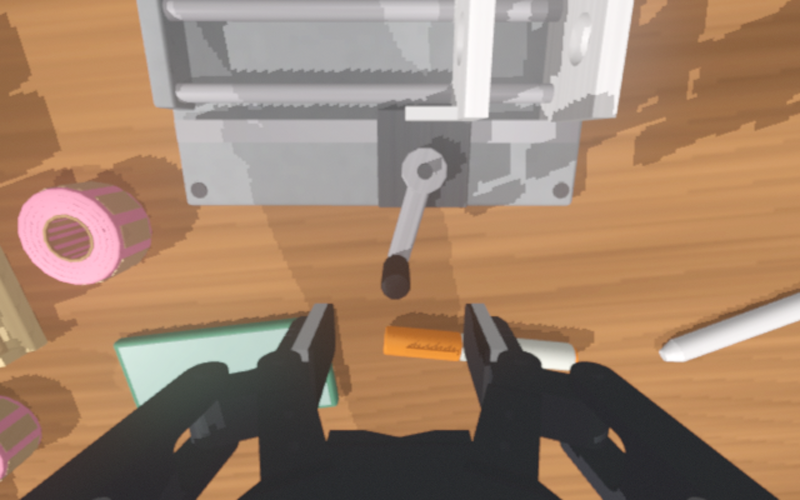

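The knob came off the jaws cleanly and the lever now points toward the robot: pivot at (425,170), knob at (396,285). Next I'll grip the top of the sliding plate and draw it out.

Call:
{"name": "jog_arm", "arguments": {
  "angular": [
    [0, 0, 0],
    [0, 0, 0],
    [0, 0, 0],
    [0, 0, 0],
    [0, 0, 0],
    [0, 0, 0],
    [0, 0, 0],
    [0, 0, 0],
    [0, 0, 0],
    [0, 0, 0],
    [0, 0, 0],
    [0, 0, 0],
    [0, 0, 0],
    [0, 0, 0],
    [0, 0, 0]
  ],
  "linear": [
    [0.77, 0.16, 0],
    [0.77, 0.16, 0],
    [0.77, 0.16, 0],
    [0.77, 0.16, 0],
    [0.77, 0.16, 0],
    [0, 0, 0],
    [0, 0, 0.6],
    [0, 0, 0.6],
    [0, 0, 0.55],
    [0, 0, 0],
    [0, 0, 0],
    [0, 0, 0],
    [0, 0, 0],
    [0, 0, 0],
    [0, 0, 0]
  ],
  "hand": [100, 100, 100, 100, 100, 100, 100, 100, 100, 100, 255, 255, 255, 255, 255],
  "squeeze": 40
}}

```text
t: 8.53
ee_pos: [592.3, 16.4, 77.2]
tcp_rot: [0.001, 0.999, -0.045, 0.0]
wrist_force: [-3.9, -4.1, 3.8]
finger_gap: 8.9
gripper_force: 41.0
```

Call:
{"name": "jog_arm", "arguments": {
  "angular": [
    [0, 0, 0],
    [0, 0, 0],
    [0, 0, 0],
    [0, 0, 0],
    [0, 0, 0],
    [0, 0, 0],
    [0, 0, 0],
    [0, 0, 0]
  ],
  "linear": [
    [0, 0, 0],
    [0, 0, 0],
    [0, 0, 0],
    [0, 0, 0],
    [0, 0, 0],
    [0, -0.1, 0],
    [0, -0.1, 0],
    [0, 0, 0]
  ],
  "hand": [255, 255, 255, 255, 255, 255, 255, 255]
}}

```text
t: 9.2
ee_pos: [593.0, 23.7, 77.2]
tcp_rot: [0.0, 0.999, -0.044, 0.0]
wrist_force: [-2.9, -2.9, 6.1]
finger_gap: 9.0
gripper_force: 41.2
```

Call:
{"name": "jog_arm", "arguments": {
  "angular": [
    [0, 0, 0],
    [0, 0, 0],
    [0, 0, 0],
    [0, 0, 0],
    [0, 0, 0],
    [0, 0, 0],
    [0, 0, 0],
    [0, 0, 0],
    [0, 0, 0],
    [0, 0, 0],
    [0, 0, 0],
    [0, 0, 0],
    [0, 0, 0],
    [0, 0, 0],
    [0, 0, 0],
    [0, 0, 0],
    [0, 0, 0],
    [0, 0, 0],
    [0, 0, 0],
    [0, 0, 0]
  ],
  "linear": [
    [0, -0.155, 0],
    [0, -0.155, 0],
    [0, -0.155, 0],
    [0, -0.155, 0],
    [0, -0.155, 0],
    [0, -0.155, 0],
    [0, -0.155, 0],
    [0, -0.155, 0],
    [0, -0.155, 0],
    [0, -0.155, 0],
    [0, -0.155, 0],
    [0, -0.155, 0],
    [0, -0.155, 0],
    [0, -0.155, 0],
    [0, -0.155, 0],
    [0, -0.155, 0],
    [0, -0.155, 0],
    [0, -0.155, 0],
    [0, -0.155, 0],
    [0, -0.155, 0]
  ],
  "hand": [255, 255, 255, 255, 255, 255, 255, 255, 255, 255, 255, 255, 255, 255, 255, 255, 255, 255, 255, 255]
}}

```text
t: 10.87
ee_pos: [601.2, 115.8, 77.2]
tcp_rot: [0.0, 0.999, -0.044, 0.0]
wrist_force: [-3.7, -3.6, 6.1]
finger_gap: 9.2
gripper_force: 41.2
```

Call:
{"name": "jog_arm", "arguments": {
  "angular": [
    [0, 0, 0],
    [0, 0, 0],
    [0, 0, 0],
    [0, 0, 0],
    [0, 0, 0],
    [0, 0, 0],
    [0, 0, 0],
    [0, 0, 0],
    [0, 0, 0],
    [0, 0, 0]
  ],
  "linear": [
    [0, 0, 0],
    [0, 0, 0],
    [0, 0, 0],
    [0, 0, 0],
    [0, 0, 0],
    [0, 0, 0],
    [0, 0, -0.9],
    [0, 0, -0.9],
    [0, 0, -0.9],
    [0, 0, 0]
  ],
  "hand": [255, 255, 0, 0, 0, 0, 0, 0, 0, 0]
}}

```text
t: 11.7
ee_pos: [604.4, 117.5, 162.8]
tcp_rot: [-0.001, 0.999, -0.044, 0.004]
wrist_force: [0.4, -0.6, -0.4]
finger_gap: 85.4
gripper_force: 0.0
```

```bash
python3 - <<'E'
from h import *
st(); print(Di(manip.get_state()['ee_pos']))
im=grab('side'); P=cloud(im).reshape(-1,3); P=P[~np.isnan(P).any(1)]
m=(P[:,0]>520)&(P[:,0]<660)&(P[:,1]>-70)&(P[:,1]<180)&(P[:,2]>70)&(P[:,2]<82)
Q=np.array([Di(p) for p in P[m]]); print(np.histogram(Q[:,1],bins=np.arange(-20,200,5)))
# rolls: world along cradle axis from first scene/side clouds
A=np.vstack([np.load(n+'P.npy').reshape(-1,3) for n in ['scene','side']]); A=A[~np.isnan(A).any(1)]
a=np.radians(5.3);u=np.array([np.cos(a),np.sin(a)]);w=np.array([-np.sin(a),np.cos(a)])
m=(A[:,0]>430)&(A[:,0]<680)&(A[:,1]>290)&(A[:,1]<450)&(A[:,2]>73)
B=A[m]; s=B[:,:2]@u; t=B[:,:2]@w
from scipy.ndimage import label
h,e=np.histogram(s,bins=np.arange(s.min()-2,s.max()+2,2)); print(h)
# fit angle
print('angle pca',np.degrees(np.arctan2(*np.linalg.svd((B[:,:2]-B[:,:2].mean(0)),full_matrices=False)[2][0][::-1])))
from scipy.cluster.vq import kmeans2
c,l=kmeans2(s,np.array([s.min()+16+i*44 for i in range(4)]),minit='matrix')
for i in range(4):
    g=s[l==i]; q=np.percentile(g,[2,98]); print(i,q.round(1),'mid',q.mean().round(1),'t',np.mean(np.percentile(t[l==i],[3,97])).round(1),(q.mean()*u+np.mean(np.percentile(t[l==i],[3,97]))*w).round(1),len(g))
E
```

```text
{'t': 11.7, 'ee_pos': [604.43, 117.479, 162.85], 'tcp_rot': [-0.001, 0.999, -0.044, 0.004], 'wrist_force': [0.384, -0.553, -0.368], 'finger_gap': 85.423, 'joint_pos': [-0.109, 0.481, -0.244, 1.776, 0.145, 0.893, -2.075]}
(np.float64(4.400781667626437), np.float64(160.45699591717874))
(array([ 0,  3, 25, 40, 28,  0,  0,  0,  0,  0,  0,  0,  0,  0,  0,  0,  0,
        0,  0,  0,  0,  0,  0,  0,  0,  0,  0,  0,  0,  0,  0,  0,  0,  0,
        7, 32, 58, 18,  0,  0,  0,  0,  0]), array([-20, -15, -10,  -5,   0,   5,  10,  15,  20,  25,  30,  35,  40,
        45,  50,  55,  60,  65,  70,  75,  80,  85,  90,  95, 100, 105,
       110, 115, 120, 125, 130, 135, 140, 145, 150, 155, 160, 165, 170,
       175, 180, 185, 190, 195]))
[ 0  7 13 18 16 14 16 17 14 15 16 13 15 15 22 14 16 15  4  1  0  6 12 20
 15 17 20 11 15 19 18 13 16 14 13 20 24 15  3  0  0  0  0  0  3 12 13 17
 18 15 14 15 19 15 21 16 14 18 18 12 21 11  5  0  0  1 11 11 19 16 19 12
 23 19 13 17 15 23 11 20 19 18 18  6  2]
angle pca 5.046573135830174
0 [474.  506.3] mid 490.2 t 311.7 [459.3 355.6] 261
1 [514.4 545.9] mid 530.1 t 310.9 [499.2 358.5] 271
2 [560.8 594. ] mid 577.4 t 311.9 [546.2 363.9] 277
3 [603.9 636.7] mid 620.3 t 311.2 [588.9 367.2] 293
```

```bash
python3 - <<'E'
from h import *
R=[(459.3,355.6),(499.2,358.5),(546.2,363.9),(588.9,367.2)]
go(*R[3],150,5.2)
for i,y in zip([3,2,1,0],[20,56,92,128]):
    p=D(0,y)
    print('place',i,p); go(*p,150,TH+90,frm=(*R[i],150))
    if i: print('next pick'); go(*R[i-1],150,5.2,frm=(*p,150))
E
```

```text
turn [-0.02 -0.06 -1.71] shift [ 0.28 -8.35  0.35]
place 3 [587.92572732 -22.07459247]
turn [  0.03  -0.06 -15.02] shift [-12.93   1.09   0.  ]
next pick
turn [-0.02 -0.06 -1.71] shift [ -0.22 -12.94   0.  ]
place 2 [591.03203648  13.79114108]
turn [  0.03  -0.06 -15.02] shift [-11.5   2.5   0. ]
next pick
turn [-0.02 -0.06 -1.71] shift [ -2.01 -11.72   0.  ]
place 1 [594.13834565  49.65687464]
turn [  0.03  -0.06 -15.02] shift [-9.98  4.04  0.  ]
next pick
turn [-0.02 -0.06 -1.71] shift [ -3.55 -10.56   0.  ]
place 0 [597.24465482  85.52260819]
turn [  0.03  -0.06 -15.02] shift [-8.57  5.36  0.  ]
```

Call:
{"name": "jog_arm", "arguments": {
  "angular": [
    [0, 0, -0.86],
    [0, 0, -0.85],
    [0, 0, 0],
    [0, 0, 0],
    [0, 0, 0],
    [0, 0, 0],
    [0, 0, 0],
    [0, 0, 0],
    [0, 0, 0],
    [0, 0, 0],
    [0, 0, 0],
    [0, 0, 0],
    [0, 0, 0],
    [0, 0, 0],
    [0, 0, 0]
  ],
  "linear": [
    [0, 0, 0],
    [0, 0, 0],
    [0.03, -0.83, 0],
    [0.03, -0.83, 0],
    [0.03, -0.83, 0],
    [0.03, -0.83, 0],
    [0.03, -0.83, 0],
    [0.03, -0.84, 0],
    [0.03, -0.84, 0],
    [0.03, -0.84, 0],
    [0.02, -0.84, 0],
    [0.02, -0.84, 0],
    [0, 0, 0],
    [0, 0, 0],
    [0, 0, 0]
  ],
  "hand": [0, 0, 0, 0, 0, 0, 0, 0, 0, 0, 0, 0, 0, 0, 0]
}}

```text
t: 13.0
ee_pos: [586.5, 365.5, 156.1]
tcp_rot: [0.001, 0.999, 0.045, -0.001]
wrist_force: [1.0, -0.5, -0.5]
finger_gap: 85.4
gripper_force: 0.0
```

```bash
python3 - <<'E'
from h import *
st(); go(588.9,367.2,52,5.2)
im=grab('wrist'); save(im,'w3.png',None,1.25)
P=cloud(im).reshape(-1,3); P=P[~np.isnan(P).any(1)]
a=np.radians(5.2);u=np.array([np.cos(a),np.sin(a)]);w=np.array([-np.sin(a),np.cos(a)])
B=P[(P[:,0]>430)&(P[:,0]<680)&(P[:,1]>320)&(P[:,1]<410)&(P[:,2]>74)&(P[:,2]<84)]
s=B[:,:2]@u;t=B[:,:2]@w
print(np.histogram(s,bins=np.arange(460,660,4))[0],np.percentile(t,[2,98]).mean(),B[:,2].max())
E
```

```text
{'t': 13.0, 'ee_pos': [586.541, 365.545, 156.099], 'tcp_rot': [0.001, 0.999, 0.045, -0.001], 'wrist_force': [1.027, -0.545, -0.502], 'finger_gap': 85.386, 'joint_pos': [-0.444, 0.612, -0.299, 1.575, 0.205, 0.987, -2.285]}
turn [0.02 0.01 0.  ] shift [ 0.08 -0.05  3.47]
[  0   0   0   0   0   0   0   0   0   0  16  83   0 100 197 188 194 205
 207 201 259 146   0   0  11 193 221 229 244 236 254 253 336   1   0  55
 256 271 288 286 283 290 294 257   0   0   0   0   0] 310.5316471169955 83.02301086360441
```

View pics/w3.png

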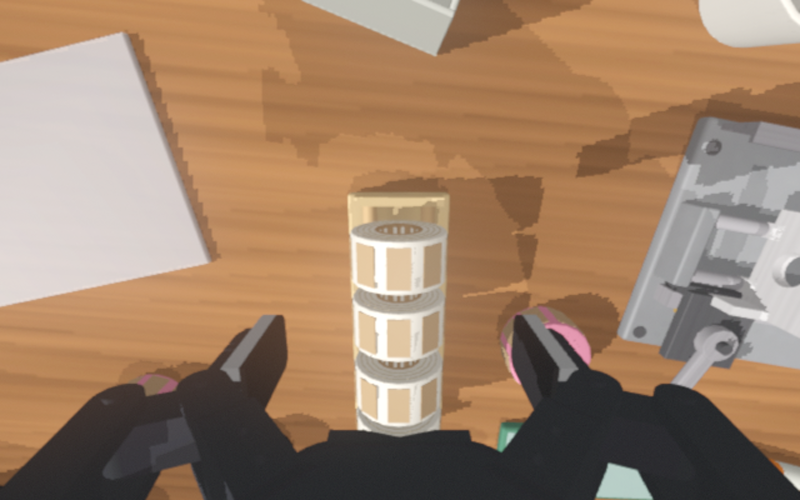

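The cradle is directly under the gripper with roll 4's top at (400,258), between the open fingers. The pink roll at (545,345) stays clear.

Call:
{"name": "jog_arm", "arguments": {
  "angular": [
    [0, 0, 0],
    [0, 0, 0],
    [0, 0, 0],
    [0, 0, 0],
    [0, 0, 0],
    [0, 0, 0],
    [0, 0, 0],
    [0, 0, 0],
    [0, 0, 0],
    [0, 0, 0],
    [0, 0, 0],
    [0, 0, 0],
    [0, 0, 0],
    [0, 0, 0],
    [0, 0, 0]
  ],
  "linear": [
    [0.08, -0.04, 0.7],
    [0, 0, 0.7],
    [0, 0, 0.7],
    [0, 0, 0.7],
    [0, 0, 0.4],
    [0, 0, 0.2],
    [0, 0, 0],
    [0, 0, 0],
    [0, 0, 0],
    [0, 0, 0],
    [0, 0, 0],
    [0, 0, 0],
    [0, 0, 0],
    [0, 0, 0],
    [0, 0, 0]
  ],
  "hand": [0, 0, 0, 0, 0, 0, 0, 255, 255, 255, 255, 255, 255, 255, 255],
  "squeeze": 30
}}

```text
t: 14.3
ee_pos: [590.8, 366.4, 57.4]
tcp_rot: [0.001, 0.999, 0.045, 0.001]
wrist_force: [-0.1, -4.7, 6.4]
finger_gap: 57.6
gripper_force: 32.6
```

Call:
{"name": "jog_arm", "arguments": {
  "angular": [
    [0, 0, 0],
    [0, 0, 0],
    [0, 0, 0],
    [0, 0, 0],
    [0, 0, 0],
    [0, 0, 0],
    [0, 0, 0],
    [0, 0, 0]
  ],
  "linear": [
    [0, 0, -0.3],
    [0, 0, -0.6],
    [0, 0, -0.6],
    [0, 0, -0.6],
    [0, 0, -0.6],
    [0, 0, -0.6],
    [0, 0, 0],
    [0, 0, 0]
  ],
  "hand": [255, 255, 255, 255, 255, 255, 255, 255]
}}

```text
t: 14.97
ee_pos: [589.6, 369.0, 156.5]
tcp_rot: [-0.001, 0.999, 0.046, 0.002]
wrist_force: [-0.1, -0.5, -1.4]
finger_gap: 57.8
gripper_force: 32.7
```

```bash
python3 - <<'E'
from h import *
st(); god(0,20,150,90); go(*D(0,20),150,TH+90)
E
```

```text
{'t': 14.967, 'ee_pos': [589.614, 368.972, 156.456], 'tcp_rot': [-0.001, 0.999, 0.046, 0.002], 'wrist_force': [-0.087, -0.465, -1.358], 'finger_gap': 57.776, 'joint_pos': [-0.445, 0.616, -0.3, 1.568, 0.206, 0.985, -2.286]}
turn [  0.    -0.04 -13.3 ] shift [-12.99   1.07   0.22]
turn [  0.    -0.04 -13.3 ] shift [-12.99   1.07   0.22]
```

Call:
{"name": "jog_arm", "arguments": {
  "angular": [
    [0, 0, -0.95],
    [0, 0, -0.95],
    [0, 0, -0.95],
    [0, 0, -0.95],
    [0, 0, -0.95],
    [0, 0, -0.95],
    [0, 0, -0.95],
    [0, 0, -0.95],
    [0, 0, -0.95],
    [0, 0, -0.95],
    [0, 0, -0.95],
    [0, 0, -0.95],
    [0, 0, -0.95],
    [0, 0, -0.95],
    [0, 0, 0],
    [0, 0, 0]
  ],
  "linear": [
    [0, 0, 0],
    [0, 0, 0],
    [0, 0, 0],
    [0, 0, 0],
    [0, 0, 0],
    [0, 0, 0],
    [0, 0, 0],
    [0, 0, 0],
    [0, 0, 0],
    [0, 0, 0],
    [0, 0, 0],
    [0, 0, 0],
    [0, 0, 0],
    [0, 0, 0],
    [-0.6, 0.07, 0],
    [-0.8, 0.07, 0]
  ],
  "hand": [255, 255, 255, 255, 255, 255, 255, 255, 255, 255, 255, 255, 255, 255, 255, 255]
}}

```text
t: 16.3
ee_pos: [587.8, 327.9, 153.1]
tcp_rot: [-0.001, 0.736, 0.677, -0.0]
wrist_force: [0.5, -0.4, -0.9]
finger_gap: 57.4
gripper_force: 32.7
```

Call:
{"name": "jog_arm", "arguments": {
  "angular": [
    [0, 0, 0],
    [0, 0, 0],
    [0, 0, 0],
    [0, 0, 0],
    [0, 0, 0],
    [0, 0, 0],
    [0, 0, 0],
    [0, 0, 0],
    [0, 0, 0],
    [0, 0, 0],
    [0, 0, 0],
    [0, 0, 0],
    [0, 0, 0],
    [0, 0, 0],
    [0, 0, 0],
    [0, 0, 0],
    [0, 0, 0]
  ],
  "linear": [
    [-0.8, 0.07, 0],
    [-0.8, 0.07, 0],
    [-0.8, 0.07, 0],
    [-0.8, 0.07, 0],
    [-0.8, 0.07, 0],
    [-0.8, 0.07, 0],
    [-0.8, 0.07, 0],
    [-0.8, 0.07, 0],
    [-0.8, 0.07, 0],
    [-0.8, 0.07, 0],
    [-0.8, 0.07, 0],
    [-0.8, 0.07, 0],
    [-0.8, 0.05, 0],
    [-0.8, 0.05, 0],
    [-0.4, 0, 0],
    [0, 0, 0],
    [0, 0, 0]
  ],
  "hand": [255, 255, 255, 255, 255, 255, 255, 255, 255, 255, 255, 255, 255, 255, 255, 255, 255]
}}

```text
t: 17.72
ee_pos: [587.0, -23.0, 153.8]
tcp_rot: [-0.001, 0.737, 0.675, -0.0]
wrist_force: [-0.7, 0.4, -1.5]
finger_gap: 57.9
gripper_force: 32.7
```

```bash
python3 - <<'E'
from h import *
st(); god(0,20,63,90)
E
```

```text
{'t': 17.717, 'ee_pos': [587.023, -23.027, 153.825], 'tcp_rot': [-0.001, 0.737, 0.675, -0.0], 'wrist_force': [-0.66, 0.421, -1.47], 'finger_gap': 57.914, 'joint_pos': [0.405, 0.518, -0.621, 1.824, 0.37, 0.919, -0.47]}
turn [-0.01 -0.01 -0.01] shift [0.03 0.03 3.03]
```

Call:
{"name": "jog_arm", "arguments": {
  "angular": [
    [0, 0, 0],
    [0, 0, 0],
    [0, 0, 0],
    [0, 0, 0],
    [0, 0, 0],
    [0, 0, 0],
    [0, 0, 0],
    [0, 0, 0]
  ],
  "linear": [
    [0.03, 0.03, 0.7],
    [0, 0, 0.7],
    [0, 0, 0.7],
    [0, 0, 0.5],
    [0, 0, 0.2],
    [0, 0, 0.15],
    [0, 0, 0],
    [0, 0, 0]
  ],
  "hand": [255, 255, 255, 255, 255, 255, 255, 255]
}}

```text
t: 18.38
ee_pos: [589.0, -21.6, 66.5]
tcp_rot: [0.0, 0.737, 0.676, 0.001]
wrist_force: [-0.0, -0.0, -0.2]
finger_gap: 57.6
gripper_force: 32.7
```

Call:
{"name": "jog_arm", "arguments": {
  "angular": [
    [0, 0, 0],
    [0, 0, 0],
    [0, 0, 0]
  ],
  "linear": [
    [0, 0, 0.1],
    [0, 0, 0],
    [0, 0, 0]
  ],
  "hand": [255, 255, 255]
}}

```text
t: 18.63
ee_pos: [589.6, -22.1, 64.1]
tcp_rot: [0.001, 0.737, 0.676, 0.001]
wrist_force: [-0.7, 0.0, 3.5]
finger_gap: 57.3
gripper_force: 33.2
```

Call:
{"name": "jog_arm", "arguments": {
  "angular": [
    [0, 0, 0],
    [0, 0, 0],
    [0, 0, 0],
    [0, 0, 0],
    [0, 0, 0],
    [0, 0, 0],
    [0, 0, 0],
    [0, 0, 0],
    [0, 0, 0],
    [0, 0, 0]
  ],
  "linear": [
    [0, 0, 0],
    [0, 0, 0],
    [0, 0, 0],
    [0, 0, 0],
    [0, 0, 0],
    [0, 0, -0.4],
    [0, 0, -0.8],
    [0, 0, -0.8],
    [0, 0, -0.9],
    [0, 0, 0]
  ],
  "hand": [0, 0, 0, 0, 0, 0, 0, 0, 0, 0]
}}

```text
t: 19.47
ee_pos: [591.6, -21.8, 155.8]
tcp_rot: [0.003, 0.737, 0.676, 0.003]
wrist_force: [1.0, 0.7, 1.1]
finger_gap: 85.5
gripper_force: 0.0
```

Call:
{"name": "jog_arm", "arguments": {
  "angular": [
    [0, 0, 0.95],
    [0, 0, 0.95],
    [0, 0, 0.95],
    [0, 0, 0.95],
    [0, 0, 0.95],
    [0, 0, 0.95],
    [0, 0, 0.95],
    [0, 0, 0.95],
    [0, 0, 0.95],
    [0, 0, 0.95],
    [0, 0, 0.95],
    [0, 0, 0.95],
    [0, 0, 0.95],
    [0, 0, 0.95]
  ],
  "linear": [
    [0, 0, 0],
    [0, 0, 0],
    [0, 0, 0],
    [0, 0, 0],
    [0, 0, 0],
    [0, 0, 0],
    [0, 0, 0],
    [0, 0, 0],
    [0, 0, 0],
    [0, 0, 0],
    [0, 0, 0],
    [0, 0, 0],
    [0, 0, 0],
    [0, 0, 0]
  ],
  "hand": [0, 0, 0, 0, 0, 0, 0, 0, 0, 0, 0, 0, 0, 0]
}}

```text
t: 20.63
ee_pos: [588.4, -22.3, 150.4]
tcp_rot: [-0.0, 0.999, 0.043, 0.0]
wrist_force: [0.2, -0.2, -0.3]
finger_gap: 85.5
gripper_force: 0.0
```

Call:
{"name": "jog_arm", "arguments": {
  "angular": [
    [0, 0, 0],
    [0, 0, 0],
    [0, 0, 0],
    [0, 0, 0],
    [0, 0, 0],
    [0, 0, 0],
    [0, 0, 0],
    [0, 0, 0],
    [0, 0, 0],
    [0, 0, 0],
    [0, 0, 0],
    [0, 0, 0],
    [0, 0, 0],
    [0, 0, 0],
    [0, 0, 0],
    [0, 0, 0],
    [0, 0, 0],
    [0, 0, 0],
    [0, 0, 0]
  ],
  "linear": [
    [0, -0.6, 0],
    [0, -0.8, 0],
    [0, -0.8, 0],
    [0, -0.8, 0],
    [0, -0.8, 0],
    [0, -0.8, 0],
    [0, -0.8, 0],
    [0, -0.8, 0],
    [0, -0.8, 0],
    [0, -0.8, 0],
    [0, -0.8, 0],
    [0, -0.8, 0],
    [0, -0.8, 0],
    [-0.1, -0.8, 0],
    [-0.1, -0.8, 0],
    [0, -0.8, 0],
    [0, -0.4, 0],
    [0, 0, 0],
    [0, 0, 0]
  ],
  "hand": [0, 0, 0, 0, 0, 0, 0, 0, 0, 0, 0, 0, 0, 0, 0, 0, 0, 0, 0]
}}

```text
t: 22.22
ee_pos: [546.9, 364.9, 149.8]
tcp_rot: [0.0, 0.999, 0.046, -0.0]
wrist_force: [-0.9, -0.5, 0.1]
finger_gap: 85.5
gripper_force: 0.0
```

```bash
python3 - <<'E'
from h import *
st(); go(546.2,363.9,52,5.2)
im=grab('side'); P=cloud(im).reshape(-1,3); P=P[~np.isnan(P).any(1)]
m=(P[:,0]>520)&(P[:,0]<660)&(P[:,1]>-70)&(P[:,1]<180)&(P[:,2]>76)&(P[:,2]<95)
Q=np.array([[*Di(p),p[2]] for p in P[m]]); Q=Q[(Q[:,1]>2)&(Q[:,1]<60)]; print(np.percentile(Q,[2,50,98],axis=0).round(1))
E
```

```text
{'t': 22.217, 'ee_pos': [546.925, 364.937, 149.823], 'tcp_rot': [0.0, 0.999, 0.046, -0.0], 'wrist_force': [-0.935, -0.531, 0.118], 'finger_gap': 85.508, 'joint_pos': [-0.437, 0.574, -0.347, 1.667, 0.231, 0.941, -2.348]}
turn [0.01 0.   0.01] shift [-0.03  0.03  3.26]
[[-21.3   3.2  76.2]
 [ -1.5  21.4  82.7]
 [ 22.4  35.9  89.3]]
```

Call:
{"name": "jog_arm", "arguments": {
  "angular": [
    [0, 0, 0],
    [0, 0, 0],
    [0, 0, 0],
    [0, 0, 0],
    [0, 0, 0],
    [0, 0, 0],
    [0, 0, 0],
    [0, 0, 0],
    [0, 0, 0],
    [0, 0, 0],
    [0, 0, 0],
    [0, 0, 0],
    [0, 0, 0],
    [0, 0, 0],
    [0, 0, 0],
    [0, 0, 0]
  ],
  "linear": [
    [0, 0, 0.7],
    [0, 0, 0.7],
    [0, 0, 0.7],
    [0, 0, 0.7],
    [0, 0, 0.3],
    [0, 0, 0.1],
    [0, 0, 0],
    [0, 0, 0],
    [0, 0, 0],
    [0, 0, 0],
    [0, 0, 0],
    [0, 0, 0],
    [0, 0, 0],
    [0, 0, 0],
    [0, 0, 0],
    [0, 0, 0]
  ],
  "hand": [0, 0, 0, 0, 0, 0, 0, 255, 255, 255, 255, 255, 255, 255, 255, 255]
}}

```text
t: 23.6
ee_pos: [549.0, 362.7, 55.8]
tcp_rot: [0.002, 0.999, 0.044, 0.001]
wrist_force: [0.0, -7.8, 6.7]
finger_gap: 57.4
gripper_force: 31.7
```

Call:
{"name": "jog_arm", "arguments": {
  "angular": [
    [0, 0, 0],
    [0, 0, 0],
    [0, 0, 0],
    [0, 0, 0],
    [0, 0, 0],
    [0, 0, 0],
    [0, 0, -0.95],
    [0, 0, -0.95],
    [0, 0, -0.95],
    [0, 0, -0.95],
    [0, 0, -0.95],
    [0, 0, -0.95],
    [0, 0, -0.95],
    [0, 0, -0.95],
    [0, 0, -0.95],
    [0, 0, -0.95],
    [0, 0, -0.95],
    [0, 0, -0.95],
    [0, 0, -0.95],
    [0, 0, -0.95]
  ],
  "linear": [
    [0, 0, -0.4],
    [0, 0, -0.6],
    [0, 0, -0.7],
    [0, 0, -0.7],
    [0, 0, -0.8],
    [0, 0, 0],
    [0, 0, 0],
    [0, 0, 0],
    [0, 0, 0],
    [0, 0, 0],
    [0, 0, 0],
    [0, 0, 0],
    [0, 0, 0],
    [0, 0, 0],
    [0, 0, 0],
    [0, 0, 0],
    [0, 0, 0],
    [0, 0, 0],
    [0, 0, 0],
    [0, 0, 0]
  ],
  "hand": [255, 255, 255, 255, 255, 255, 255, 255, 255, 255, 255, 255, 255, 255, 255, 255, 255, 255, 255, 255]
}}

```text
t: 25.27
ee_pos: [547.0, 365.7, 150.8]
tcp_rot: [0.0, 0.735, 0.678, 0.001]
wrist_force: [0.6, 0.1, -0.8]
finger_gap: 57.8
gripper_force: 33.2
```

Call:
{"name": "jog_arm", "arguments": {
  "angular": [
    [0, 0, 0],
    [0, 0, 0],
    [0, 0, 0],
    [0, 0, 0],
    [0, 0, 0],
    [0, 0, 0],
    [0, 0, 0],
    [0, 0, 0],
    [0, 0, 0],
    [0, 0, 0],
    [0, 0, 0],
    [0, 0, 0],
    [0, 0, 0],
    [0, 0, 0],
    [0, 0, 0],
    [0, 0, 0],
    [0, 0, 0],
    [0, 0, 0]
  ],
  "linear": [
    [-0.5, 0.16, 0],
    [-0.75, 0.16, 0],
    [-0.75, 0.16, 0],
    [-0.75, 0.16, 0],
    [-0.75, 0.16, 0],
    [-0.75, 0.16, 0],
    [-0.75, 0.16, 0],
    [-0.75, 0.16, 0],
    [-0.75, 0.16, 0],
    [-0.75, 0.16, 0],
    [-0.75, 0.16, 0],
    [-0.75, 0.16, 0],
    [-0.75, 0.16, 0],
    [-0.75, 0.16, 0],
    [-0.75, 0.16, 0],
    [-0.5, 0.1, 0],
    [0, 0, 0],
    [0, 0, 0]
  ],
  "hand": [255, 255, 255, 255, 255, 255, 255, 255, 255, 255, 255, 255, 255, 255, 255, 255, 255, 255]
}}

```text
t: 26.77
ee_pos: [592.0, 14.5, 150.5]
tcp_rot: [0.0, 0.738, 0.675, 0.0]
wrist_force: [0.2, 1.2, -1.0]
finger_gap: 57.7
gripper_force: 33.2
```

```bash
python3 - <<'E'
from h import *
st(); god(0,56,64,90)
E
```

```text
{'t': 26.767, 'ee_pos': [592.007, 14.548, 150.458], 'tcp_rot': [0.0, 0.738, 0.675, 0.0], 'wrist_force': [0.211, 1.154, -0.983], 'finger_gap': 57.736, 'joint_pos': [0.367, 0.539, -0.661, 1.815, 0.406, 0.926, -0.562]}
turn [ 0.01 -0.   -0.02] shift [-0.03 -0.03  2.88]
```

Lower by 3.0 (command height about 60), release, rise, turn and go to the next roll.

Call:
{"name": "jog_arm", "arguments": {
  "angular": [
    [0, 0, 0],
    [0, 0, 0],
    [0, 0, 0],
    [0, 0, 0],
    [0, 0, 0],
    [0, 0, 0],
    [0, 0, 0],
    [0, 0, 0],
    [0, 0, 0]
  ],
  "linear": [
    [-0.03, -0.03, 0.7],
    [0, 0, 0.7],
    [0, 0, 0.7],
    [0, 0, 0.5],
    [0, 0, 0.2],
    [0, 0, 0.1],
    [0, 0, 0.1],
    [0, 0, 0],
    [0, 0, 0]
  ],
  "hand": [255, 255, 255, 255, 255, 255, 255, 255, 255]
}}

```text
t: 27.52
ee_pos: [591.8, 15.7, 62.1]
tcp_rot: [0.001, 0.737, 0.676, 0.001]
wrist_force: [-3.3, -0.4, 6.5]
finger_gap: 57.7
gripper_force: 34.3
```

Call:
{"name": "jog_arm", "arguments": {
  "angular": [
    [0, 0, 0],
    [0, 0, 0],
    [0, 0, 0],
    [0, 0, 0],
    [0, 0, 0],
    [0, 0, 0],
    [0, 0, 0],
    [0, 0, 0],
    [0, 0, 0],
    [0, 0, 0]
  ],
  "linear": [
    [0, 0, 0],
    [0, 0, 0],
    [0, 0, 0],
    [0, 0, 0],
    [0, 0, 0],
    [0, 0, -0.5],
    [0, 0, -0.8],
    [0, 0, -0.8],
    [0, 0, -0.9],
    [0, 0, 0]
  ],
  "hand": [0, 0, 0, 0, 0, 0, 0, 0, 0, 0]
}}

```text
t: 28.35
ee_pos: [593.9, 15.3, 156.0]
tcp_rot: [0.003, 0.737, 0.676, 0.003]
wrist_force: [1.9, -0.3, 0.8]
finger_gap: 85.4
gripper_force: 0.0
```

Call:
{"name": "jog_arm", "arguments": {
  "angular": [
    [0, 0, 0.95],
    [0, 0, 0.95],
    [0, 0, 0.95],
    [0, 0, 0.95],
    [0, 0, 0.95],
    [0, 0, 0.95],
    [0, 0, 0.95],
    [0, 0, 0.95],
    [0, 0, 0.95],
    [0, 0, 0.95],
    [0, 0, 0.95],
    [0, 0, 0.95],
    [0, 0, 0.95],
    [0, 0, 0.95]
  ],
  "linear": [
    [0, 0, 0],
    [0, 0, 0],
    [0, 0, 0],
    [0, 0, 0],
    [0, 0, 0],
    [0, 0, 0],
    [0, 0, 0],
    [0, 0, 0],
    [0, 0, 0],
    [0, 0, 0],
    [0, 0, 0],
    [0, 0, 0],
    [0, 0, 0],
    [0, 0, 0]
  ],
  "hand": [0, 0, 0, 0, 0, 0, 0, 0, 0, 0, 0, 0, 0, 0]
}}

```text
t: 29.52
ee_pos: [590.8, 14.5, 150.5]
tcp_rot: [-0.0, 0.999, 0.043, 0.0]
wrist_force: [-0.2, 0.0, -0.4]
finger_gap: 85.5
gripper_force: 0.0
```

Call:
{"name": "jog_arm", "arguments": {
  "angular": [
    [0, 0, 0],
    [0, 0, 0],
    [0, 0, 0],
    [0, 0, 0],
    [0, 0, 0],
    [0, 0, 0],
    [0, 0, 0],
    [0, 0, 0],
    [0, 0, 0],
    [0, 0, 0],
    [0, 0, 0],
    [0, 0, 0],
    [0, 0, 0],
    [0, 0, 0],
    [0, 0, 0],
    [0, 0, 0],
    [0, 0, 0],
    [0, 0, 0]
  ],
  "linear": [
    [-0.12, -0.5, 0],
    [-0.12, -0.75, 0],
    [-0.12, -0.75, 0],
    [-0.12, -0.75, 0],
    [-0.12, -0.75, 0],
    [-0.13, -0.75, 0],
    [-0.13, -0.75, 0],
    [-0.13, -0.75, 0],
    [-0.13, -0.75, 0],
    [-0.13, -0.75, 0],
    [-0.13, -0.75, 0],
    [-0.13, -0.75, 0],
    [-0.13, -0.75, 0],
    [-0.13, -0.75, 0],
    [-0.13, -0.75, 0],
    [-0.13, -0.7, 0],
    [0, 0, 0],
    [0, 0, 0]
  ],
  "hand": [0, 0, 0, 0, 0, 0, 0, 0, 0, 0, 0, 0, 0, 0, 0, 0, 0, 0]
}}

```text
t: 31.02
ee_pos: [497.2, 360.0, 150.4]
tcp_rot: [-0.001, 0.999, 0.047, -0.0]
wrist_force: [0.0, 0.3, -0.6]
finger_gap: 85.7
gripper_force: 0.0
```

```bash
python3 - <<'E'
from h import *
st(); go(499.2,358.5,52,5.2)
im=grab('side'); P=cloud(im).reshape(-1,3); P=P[~np.isnan(P).any(1)]
m=(P[:,0]>520)&(P[:,0]<660)&(P[:,1]>-70)&(P[:,1]<180)&(P[:,2]>78)&(P[:,2]<95)
Q=np.array([[*Di(p),p[2]] for p in P[m]]); print(np.histogram(Q[:,1],bins=np.arange(-12,170,3))[0])
E
```

```text
{'t': 31.017, 'ee_pos': [497.204, 359.973, 150.43], 'tcp_rot': [-0.001, 0.999, 0.047, -0.0], 'wrist_force': [0.016, 0.253, -0.595], 'finger_gap': 85.708, 'joint_pos': [-0.425, 0.517, -0.405, 1.774, 0.25, 0.9, -2.415]}
turn [-0.01  0.    0.03] shift [0.06 0.05 3.28]
[0 4 4 3 2 3 4 3 4 2 3 3 2 4 3 2 1 2 2 2 3 1 2 3 1 2 1 2 1 0 0 0 0 0 0 0 0
 0 0 0 0 0 0 0 0 0 0 0 0 0 0 0 0 0 0 0 3 4 3 2]
```

Call:
{"name": "jog_arm", "arguments": {
  "angular": [
    [0, 0, 0],
    [0, 0, 0],
    [0, 0, 0],
    [0, 0, 0],
    [0, 0, 0],
    [0, 0, 0],
    [0, 0, 0],
    [0, 0, 0],
    [0, 0, 0],
    [0, 0, 0],
    [0, 0, 0],
    [0, 0, 0],
    [0, 0, 0],
    [0, 0, 0],
    [0, 0, 0],
    [0, 0, 0]
  ],
  "linear": [
    [0.06, 0.05, 0.7],
    [0, 0, 0.7],
    [0, 0, 0.7],
    [0, 0, 0.7],
    [0, 0, 0.3],
    [0, 0, 0.1],
    [0, 0, 0],
    [0, 0, 0],
    [0, 0, 0],
    [0, 0, 0],
    [0, 0, 0],
    [0, 0, 0],
    [0, 0, 0],
    [0, 0, 0],
    [0, 0, 0],
    [0, 0, 0]
  ],
  "hand": [0, 0, 0, 0, 0, 0, 0, 255, 255, 255, 255, 255, 255, 255, 255, 255]
}}

```text
t: 32.4
ee_pos: [501.1, 358.1, 55.5]
tcp_rot: [-0.001, 0.999, 0.046, 0.001]
wrist_force: [0.2, 1.2, 6.5]
finger_gap: 57.6
gripper_force: 32.6
```

Call:
{"name": "jog_arm", "arguments": {
  "angular": [
    [0, 0, 0],
    [0, 0, 0],
    [0, 0, 0],
    [0, 0, 0],
    [0, 0, 0],
    [0, 0, 0],
    [0, 0, -0.95],
    [0, 0, -0.95],
    [0, 0, -0.95],
    [0, 0, -0.95],
    [0, 0, -0.95],
    [0, 0, -0.95],
    [0, 0, -0.95],
    [0, 0, -0.95],
    [0, 0, -0.95],
    [0, 0, -0.95],
    [0, 0, -0.95],
    [0, 0, -0.95],
    [0, 0, -0.95],
    [0, 0, -0.95]
  ],
  "linear": [
    [0, 0, -0.4],
    [0, 0, -0.6],
    [0, 0, -0.7],
    [0, 0, -0.7],
    [0, 0, -0.8],
    [0, 0, 0],
    [0, 0, 0],
    [0, 0, 0],
    [0, 0, 0],
    [0, 0, 0],
    [0, 0, 0],
    [0, 0, 0],
    [0, 0, 0],
    [0, 0, 0],
    [0, 0, 0],
    [0, 0, 0],
    [0, 0, 0],
    [0, 0, 0],
    [0, 0, 0],
    [0, 0, 0]
  ],
  "hand": [255, 255, 255, 255, 255, 255, 255, 255, 255, 255, 255, 255, 255, 255, 255, 255, 255, 255, 255, 255]
}}

```text
t: 34.07
ee_pos: [499.9, 356.4, 149.9]
tcp_rot: [0.0, 0.736, 0.678, -0.0]
wrist_force: [0.1, 0.7, -0.4]
finger_gap: 57.7
gripper_force: 32.5
```

Call:
{"name": "jog_arm", "arguments": {
  "angular": [
    [0, 0, 0],
    [0, 0, 0],
    [0, 0, 0],
    [0, 0, 0],
    [0, 0, 0],
    [0, 0, 0],
    [0, 0, 0],
    [0, 0, 0],
    [0, 0, 0],
    [0, 0, 0],
    [0, 0, 0],
    [0, 0, 0],
    [0, 0, 0],
    [0, 0, 0],
    [0, 0, 0],
    [0, 0, 0]
  ],
  "linear": [
    [-0.5, 0.29, 0],
    [-0.75, 0.29, 0],
    [-0.75, 0.29, 0],
    [-0.75, 0.29, 0],
    [-0.75, 0.29, 0],
    [-0.75, 0.29, 0],
    [-0.75, 0.29, 0],
    [-0.75, 0.29, 0],
    [-0.75, 0.29, 0],
    [-0.75, 0.29, 0],
    [-0.75, 0.29, 0],
    [-0.75, 0.29, 0],
    [-0.75, 0.29, 0],
    [-0.48, 0.28, 0],
    [0, 0, 0],
    [0, 0, 0]
  ],
  "hand": [255, 255, 255, 255, 255, 255, 255, 255, 255, 255, 255, 255, 255, 255, 255, 255]
}}

```text
t: 35.4
ee_pos: [595.0, 46.8, 149.8]
tcp_rot: [0.0, 0.738, 0.675, -0.0]
wrist_force: [1.2, 0.1, -0.1]
finger_gap: 57.7
gripper_force: 32.6
```

```bash
python3 - <<'E'
from h import *
st(); god(0,92,64,90)
E
```

```text
{'t': 35.4, 'ee_pos': [595.044, 46.849, 149.773], 'tcp_rot': [0.0, 0.738, 0.675, -0.0], 'wrist_force': [1.212, 0.107, -0.105], 'finger_gap': 57.697, 'joint_pos': [0.337, 0.558, -0.698, 1.801, 0.435, 0.942, -0.638]}
turn [-0.    0.01 -0.03] shift [ 0.09 -0.04  2.86]
```

Call:
{"name": "jog_arm", "arguments": {
  "angular": [
    [0, 0, 0],
    [0, 0, 0],
    [0, 0, 0],
    [0, 0, 0],
    [0, 0, 0],
    [0, 0, 0],
    [0, 0, 0],
    [0, 0, 0],
    [0, 0, 0]
  ],
  "linear": [
    [0.09, -0.04, 0.7],
    [0, 0, 0.7],
    [0, 0, 0.7],
    [0, 0, 0.5],
    [0, 0, 0.2],
    [0, 0, 0.1],
    [0, 0, 0.08],
    [0, 0, 0],
    [0, 0, 0]
  ],
  "hand": [255, 255, 255, 255, 255, 255, 255, 255, 255]
}}

```text
t: 36.15
ee_pos: [595.0, 51.9, 61.9]
tcp_rot: [0.0, 0.737, 0.676, 0.001]
wrist_force: [-0.9, 0.5, 3.8]
finger_gap: 57.5
gripper_force: 33.1
```

Call:
{"name": "jog_arm", "arguments": {
  "angular": [
    [0, 0, 0],
    [0, 0, 0],
    [0, 0, 0],
    [0, 0, 0],
    [0, 0, 0],
    [0, 0, 0],
    [0, 0, 0],
    [0, 0, 0],
    [0, 0, 0],
    [0, 0, 0]
  ],
  "linear": [
    [0, 0, 0],
    [0, 0, 0],
    [0, 0, 0],
    [0, 0, 0],
    [0, 0, 0],
    [0, 0, -0.5],
    [0, 0, -0.8],
    [0, 0, -0.8],
    [0, 0, -0.88],
    [0, 0, 0]
  ],
  "hand": [0, 0, 0, 0, 0, 0, 0, 0, 0, 0]
}}

```text
t: 36.98
ee_pos: [597.2, 52.1, 156.0]
tcp_rot: [0.002, 0.737, 0.676, 0.004]
wrist_force: [0.8, 1.1, -0.1]
finger_gap: 85.4
gripper_force: 0.0
```

Call:
{"name": "jog_arm", "arguments": {
  "angular": [
    [0, 0, 0.95],
    [0, 0, 0.95],
    [0, 0, 0.95],
    [0, 0, 0.95],
    [0, 0, 0.95],
    [0, 0, 0.95],
    [0, 0, 0.95],
    [0, 0, 0.95],
    [0, 0, 0.95],
    [0, 0, 0.95],
    [0, 0, 0.95],
    [0, 0, 0.95],
    [0, 0, 0.95],
    [0, 0, 0.95]
  ],
  "linear": [
    [0, 0, 0],
    [0, 0, 0],
    [0, 0, 0],
    [0, 0, 0],
    [0, 0, 0],
    [0, 0, 0],
    [0, 0, 0],
    [0, 0, 0],
    [0, 0, 0],
    [0, 0, 0],
    [0, 0, 0],
    [0, 0, 0],
    [0, 0, 0],
    [0, 0, 0]
  ],
  "hand": [0, 0, 0, 0, 0, 0, 0, 0, 0, 0, 0, 0, 0, 0]
}}

```text
t: 38.15
ee_pos: [594.2, 51.2, 150.6]
tcp_rot: [-0.0, 0.999, 0.043, 0.0]
wrist_force: [-0.6, 0.7, -0.1]
finger_gap: 85.7
gripper_force: 0.0
```

Call:
{"name": "jog_arm", "arguments": {
  "angular": [
    [0, 0, 0],
    [0, 0, 0],
    [0, 0, 0],
    [0, 0, 0],
    [0, 0, 0],
    [0, 0, 0],
    [0, 0, 0],
    [0, 0, 0],
    [0, 0, 0],
    [0, 0, 0],
    [0, 0, 0],
    [0, 0, 0],
    [0, 0, 0],
    [0, 0, 0],
    [0, 0, 0],
    [0, 0, 0]
  ],
  "linear": [
    [-0.25, -0.5, 0],
    [-0.25, -0.77, 0],
    [-0.25, -0.77, 0],
    [-0.25, -0.77, 0],
    [-0.25, -0.77, 0],
    [-0.25, -0.77, 0],
    [-0.25, -0.77, 0],
    [-0.25, -0.77, 0],
    [-0.25, -0.77, 0],
    [-0.25, -0.77, 0],
    [-0.25, -0.77, 0],
    [-0.25, -0.77, 0],
    [-0.25, -0.77, 0],
    [-0.25, -0.77, 0],
    [0, 0, 0],
    [0, 0, 0]
  ],
  "hand": [0, 0, 0, 0, 0, 0, 0, 0, 0, 0, 0, 0, 0, 0, 0, 0]
}}

```text
t: 39.48
ee_pos: [459.8, 357.3, 150.6]
tcp_rot: [-0.001, 0.999, 0.047, 0.0]
wrist_force: [0.7, -0.6, 0.1]
finger_gap: 85.7
gripper_force: 0.0
```

```bash
python3 - <<'E'
from h import *
st(); go(459.3,355.6,52,5.2)
im=grab('side'); P=cloud(im).reshape(-1,3); P=P[~np.isnan(P).any(1)]
m=(P[:,0]>520)&(P[:,0]<660)&(P[:,1]>-70)&(P[:,1]<180)&(P[:,2]>78)&(P[:,2]<95)
Q=np.array([[*Di(p),p[2]] for p in P[m]]); print(np.histogram(Q[:,1],bins=np.arange(-12,170,3))[0])
E
```

```text
{'t': 39.483, 'ee_pos': [459.778, 357.274, 150.551], 'tcp_rot': [-0.001, 0.999, 0.047, 0.0], 'wrist_force': [0.748, -0.621, 0.129], 'finger_gap': 85.711, 'joint_pos': [-0.418, 0.478, -0.452, 1.848, 0.264, 0.873, -2.473]}
turn [-0.01 -0.    0.04] shift [-0.02  0.05  3.29]Traceback (most recent call last):
  File "<stdin>", line 5, in <module>
IndexError: too many indices for array: array is 1-dimensional, but 2 were indexed
```

Call:
{"name": "jog_arm", "arguments": {
  "angular": [
    [0, 0, 0],
    [0, 0, 0],
    [0, 0, 0],
    [0, 0, 0],
    [0, 0, 0],
    [0, 0, 0],
    [0, 0, 0],
    [0, 0, 0],
    [0, 0, 0],
    [0, 0, 0],
    [0, 0, 0],
    [0, 0, 0],
    [0, 0, 0],
    [0, 0, 0],
    [0, 0, 0],
    [0, 0, 0]
  ],
  "linear": [
    [-0.02, 0.05, 0.7],
    [0, 0, 0.7],
    [0, 0, 0.7],
    [0, 0, 0.7],
    [0, 0, 0.3],
    [0, 0, 0.1],
    [0, 0, 0],
    [0, 0, 0],
    [0, 0, 0],
    [0, 0, 0],
    [0, 0, 0],
    [0, 0, 0],
    [0, 0, 0],
    [0, 0, 0],
    [0, 0, 0],
    [0, 0, 0]
  ],
  "hand": [0, 0, 0, 0, 0, 0, 0, 255, 255, 255, 255, 255, 255, 255, 255, 255]
}}

```text
t: 40.87
ee_pos: [461.3, 354.4, 55.2]
tcp_rot: [-0.001, 0.999, 0.046, 0.001]
wrist_force: [-0.3, -0.6, 7.1]
finger_gap: 57.9
gripper_force: 31.7
```

Call:
{"name": "jog_arm", "arguments": {
  "angular": [
    [0, 0, 0],
    [0, 0, 0],
    [0, 0, 0],
    [0, 0, 0],
    [0, 0, 0],
    [0, 0, 0],
    [0, 0, -0.95],
    [0, 0, -0.95],
    [0, 0, -0.95],
    [0, 0, -0.95],
    [0, 0, -0.95],
    [0, 0, -0.95],
    [0, 0, -0.95],
    [0, 0, -0.95],
    [0, 0, -0.95],
    [0, 0, -0.95],
    [0, 0, -0.95],
    [0, 0, -0.95],
    [0, 0, -0.95],
    [0, 0, -0.95]
  ],
  "linear": [
    [0, 0, -0.4],
    [0, 0, -0.6],
    [0, 0, -0.7],
    [0, 0, -0.7],
    [0, 0, -0.8],
    [0, 0, 0],
    [0, 0, 0],
    [0, 0, 0],
    [0, 0, 0],
    [0, 0, 0],
    [0, 0, 0],
    [0, 0, 0],
    [0, 0, 0],
    [0, 0, 0],
    [0, 0, 0],
    [0, 0, 0],
    [0, 0, 0],
    [0, 0, 0],
    [0, 0, 0],
    [0, 0, 0]
  ],
  "hand": [255, 255, 255, 255, 255, 255, 255, 255, 255, 255, 255, 255, 255, 255, 255, 255, 255, 255, 255, 255]
}}

```text
t: 42.53
ee_pos: [460.2, 353.4, 149.8]
tcp_rot: [0.0, 0.735, 0.678, -0.0]
wrist_force: [0.2, 0.3, -1.3]
finger_gap: 57.4
gripper_force: 33.3
```

Call:
{"name": "jog_arm", "arguments": {
  "angular": [
    [0, 0, 0],
    [0, 0, 0],
    [0, 0, 0],
    [0, 0, 0],
    [0, 0, 0],
    [0, 0, 0],
    [0, 0, 0],
    [0, 0, 0],
    [0, 0, 0],
    [0, 0, 0],
    [0, 0, 0],
    [0, 0, 0],
    [0, 0, 0],
    [0, 0, 0]
  ],
  "linear": [
    [-0.5, 0.44, 0],
    [-0.75, 0.45, 0],
    [-0.75, 0.45, 0],
    [-0.75, 0.45, 0],
    [-0.75, 0.45, 0],
    [-0.75, 0.45, 0],
    [-0.75, 0.45, 0],
    [-0.75, 0.45, 0],
    [-0.75, 0.45, 0],
    [-0.75, 0.45, 0],
    [-0.75, 0.45, 0],
    [-0.5, 0.42, 0],
    [0, 0, 0],
    [0, 0, 0]
  ],
  "hand": [255, 255, 255, 255, 255, 255, 255, 255, 255, 255, 255, 255, 255, 255]
}}

```text
t: 43.7
ee_pos: [598.7, 84.2, 149.6]
tcp_rot: [-0.0, 0.738, 0.675, -0.0]
wrist_force: [0.6, 0.4, -1.5]
finger_gap: 57.8
gripper_force: 33.3
```

```bash
python3 - <<'E'
from h import *
st(); god(0,130,64,90)
for n in ['scene']:
    P=cloud(grab(n)).reshape(-1,3); P=P[~np.isnan(P).any(1)]
    m=(P[:,0]>520)&(P[:,0]<660)&(P[:,1]>-70)&(P[:,1]<180)&(P[:,2]>74)&(P[:,2]<90)
    Q=np.array([[*Di(p),p[2]] for p in P[m]]); 
    if len(Q): print(np.histogram(Q[:,1],bins=np.arange(-12,170,3))[0])
E
```

```text
{'t': 43.7, 'ee_pos': [598.674, 84.229, 149.56], 'tcp_rot': [-0.0, 0.738, 0.675, -0.0], 'wrist_force': [0.571, 0.393, -1.539], 'finger_gap': 57.791, 'joint_pos': [0.293, 0.58, -0.728, 1.781, 0.462, 0.96, -0.717]}
turn [-0.    0.   -0.03] shift [ 0.11 -0.05  2.85]
[ 0  9 16 13  9  5 10  9 10  9  9 11  4 14  8 20  2  3 10 10 10 11 11  9
  8  9 10 11 10  0  7 13  9  9 10 11  9 11 12  8 16  0  0  0  0  0  0  0
  0  0  0  0  0  0  0  1 15 13 17 13]
```

Call:
{"name": "jog_arm", "arguments": {
  "angular": [
    [0, 0, 0],
    [0, 0, 0],
    [0, 0, 0],
    [0, 0, 0],
    [0, 0, 0],
    [0, 0, 0],
    [0, 0, 0],
    [0, 0, 0],
    [0, 0, 0]
  ],
  "linear": [
    [0.12, -0.05, 0.7],
    [0, 0, 0.7],
    [0, 0, 0.7],
    [0, 0, 0.5],
    [0, 0, 0.2],
    [0, 0, 0.1],
    [0, 0, 0.08],
    [0, 0, 0],
    [0, 0, 0]
  ],
  "hand": [255, 255, 255, 255, 255, 255, 255, 255, 255]
}}

```text
t: 44.5
ee_pos: [598.1, 90.6, 61.9]
tcp_rot: [0.0, 0.737, 0.676, 0.001]
wrist_force: [-0.6, 1.2, 4.1]
finger_gap: 57.9
gripper_force: 33.9
```

Call:
{"name": "jog_arm", "arguments": {
  "angular": [
    [0, 0, 0],
    [0, 0, 0],
    [0, 0, 0],
    [0, 0, 0],
    [0, 0, 0],
    [0, 0, 0],
    [0, 0, 0],
    [0, 0, 0],
    [0, 0, 0],
    [0, 0, 0]
  ],
  "linear": [
    [0, 0, 0],
    [0, 0, 0],
    [0, 0, 0],
    [0, 0, 0],
    [0, 0, 0],
    [0, 0, -0.5],
    [0, 0, -0.8],
    [0, 0, -0.8],
    [0, 0, -0.88],
    [0, 0, 0]
  ],
  "hand": [0, 0, 0, 0, 0, 0, 0, 0, 0, 0]
}}

```text
t: 45.33
ee_pos: [600.2, 91.0, 156.1]
tcp_rot: [0.002, 0.737, 0.676, 0.004]
wrist_force: [0.8, 0.6, 0.6]
finger_gap: 85.3
gripper_force: 0.0
```

```bash
python3 - <<'E'
from h import *
st(); god(0,195,150,90)
for n in ['scene','side']:
    im=grab(n);save(im,'%s2.png'%n,(250,120,410,240) if n=='scene' else None,5 if n=='scene' else 1)
    P=cloud(im).reshape(-1,3); P=P[~np.isnan(P).any(1)]
    m=(P[:,0]>520)&(P[:,0]<660)&(P[:,1]>-70)&(P[:,1]<180)&(P[:,2]>74)&(P[:,2]<90)
    Q=np.array([[*Di(p),p[2]] for p in P[m]]); 
    if len(Q): print(np.histogram(Q[:,1],bins=np.arange(-12,180,3))[0])
E
```

```text
{'t': 45.333, 'ee_pos': [600.234, 91.021, 156.083], 'tcp_rot': [0.002, 0.737, 0.676, 0.004], 'wrist_force': [0.757, 0.579, 0.576], 'finger_gap': 85.301, 'joint_pos': [0.288, 0.572, -0.735, 1.777, 0.46, 0.962, -0.722]}
turn [ 0.08 -0.02 -0.  ] shift [ 2.04 -0.08  0.2 ]
[ 1  8 13 15 13  6 11  7 11  9 10  9 10  7 10 17  1  7  8  8 10  9 11  8
  8 11 12  8 12  1  7 10  9 13  9 10  9 13  8  9 17  0  3 10  8 11  9 12
 11  9  9  9 11 11  0  2 13 15 15 13  0  0  0]
[ 4  8  8  7  5  4  7  5  2  5  4  3  2  3  4  3  1  2  2  3  3  7  3  6
  7  2  8  7  2  3  4 10  9 10 10 14 14 18 12 21 18  4  6 11 13 18  9 16
 17  9 11 23 20 10  1 10 25 18 26 15  1  0  0]
```

View pics/scene2.png

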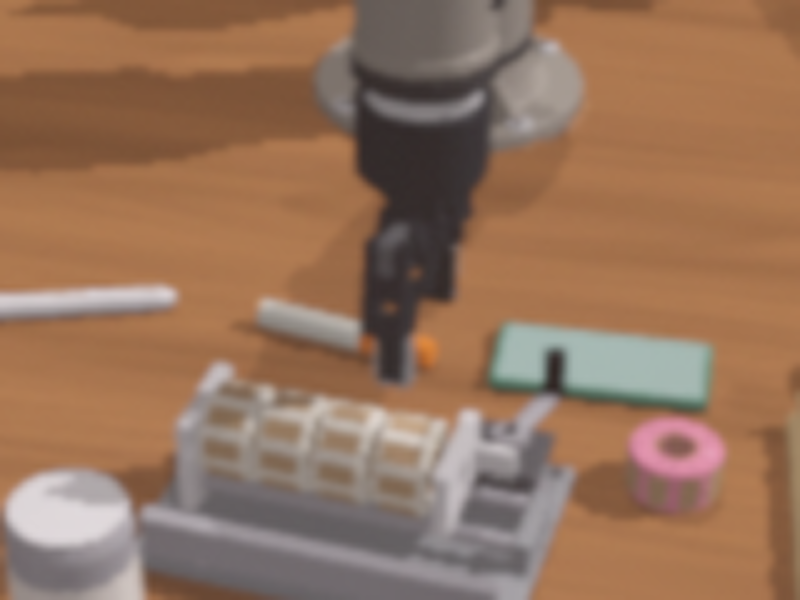

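All four rolls stand on the rails, side by side at about (230–410, 440). The sliding plate is at (460,470), with the lever knob at (555,370). Next I'll push the plate back with closed fingers from outside.

Call:
{"name": "jog_arm", "arguments": {
  "angular": [
    [0, 0, 0],
    [0, 0, 0],
    [0, 0, 0],
    [0, 0, 0],
    [0, 0, 0],
    [0, 0, 0],
    [0, 0, 0],
    [0, 0, 0],
    [0, 0, 0],
    [0, 0, 0],
    [0, 0, 0],
    [0, 0, 0],
    [0, 0, 0]
  ],
  "linear": [
    [0.5, 0.1, 0],
    [0.5, 0, 0],
    [0.5, 0, 0],
    [0.5, 0, 0],
    [0.05, 0, 0],
    [0, 0, 0],
    [0, 0, 0],
    [0, 0, 0],
    [0, 0, 0.8],
    [0, 0, 0.8],
    [0, 0, 0.7],
    [0, 0, 0.4],
    [0, 0, 0]
  ],
  "hand": [255, 255, 255, 255, 255, 255, 255, 255, 255, 255, 255, 255, 255]
}}

```text
t: 46.52
ee_pos: [604.0, 148.6, 66.0]
tcp_rot: [-0.001, 0.738, 0.675, -0.002]
wrist_force: [0.1, -0.1, 0.7]
finger_gap: -0.0
gripper_force: 0.0
```

Call:
{"name": "jog_arm", "arguments": {
  "angular": [
    [0, 0, 0],
    [0, 0, 0],
    [0, 0, 0],
    [0, 0, 0],
    [0, 0, 0],
    [0, 0, 0],
    [0, 0, 0],
    [0, 0, 0],
    [0, 0, 0],
    [0, 0, 0]
  ],
  "linear": [
    [0, 0, 0],
    [-0.1, 0, 0],
    [-0.1, 0, 0],
    [-0.1, 0, 0],
    [-0.1, 0, 0],
    [-0.1, 0, 0],
    [-0.1, 0, 0],
    [-0.1, 0, 0],
    [-0.1, 0, 0],
    [0, 0, 0]
  ],
  "hand": [255, 255, 255, 255, 255, 255, 255, 255, 255, 255]
}}

```text
t: 47.35
ee_pos: [603.8, 126.8, 69.2]
tcp_rot: [-0.0, 0.737, 0.676, 0.001]
wrist_force: [0.8, 2.7, 0.9]
finger_gap: -0.3
gripper_force: 1.2
```

```bash
python3 - <<'E'
from h import *
st(); print(Di(manip.get_state()['ee_pos']))
E
```

```text
{'t': 47.35, 'ee_pos': [603.815, 126.843, 69.163], 'tcp_rot': [-0.0, 0.737, 0.676, 0.001], 'wrist_force': [0.837, 2.713, 0.924], 'finger_gap': -0.29, 'joint_pos': [0.175, 0.696, -0.667, 1.796, 0.558, 0.845, -0.848]}
(np.float64(2.9806894835394813), np.float64(169.73294080150032))
```

Call:
{"name": "jog_arm", "arguments": {
  "angular": [
    [0, 0, 0],
    [0, 0, 0],
    [0, 0, 0],
    [0, 0, 0],
    [0, 0, 0],
    [0, 0, 0],
    [0, 0, 0],
    [0, 0, 0],
    [0, 0, 0],
    [0, 0, 0]
  ],
  "linear": [
    [-0.07, 0, 0],
    [-0.07, 0, 0],
    [-0.07, 0, 0],
    [-0.07, 0, 0],
    [-0.07, 0, 0],
    [-0.07, 0, 0],
    [-0.07, 0, 0],
    [-0.07, 0, 0],
    [0, 0, 0],
    [0, 0, 0]
  ],
  "hand": [255, 255, 255, 255, 255, 255, 255, 255, 255, 255]
}}

```text
t: 48.18
ee_pos: [602.4, 110.6, 69.2]
tcp_rot: [-0.0, 0.737, 0.676, 0.001]
wrist_force: [1.7, 5.7, 2.1]
finger_gap: 0.2
gripper_force: 2.5
```

Call:
{"name": "jog_arm", "arguments": {
  "angular": [
    [0, 0, 0],
    [0, 0, 0],
    [0, 0, 0],
    [0, 0, 0],
    [0, 0, 0]
  ],
  "linear": [
    [-0.07, 0, 0],
    [-0.07, 0, 0],
    [-0.07, 0, 0],
    [0, 0, 0],
    [0, 0, 0]
  ],
  "hand": [255, 255, 255, 255, 255]
}}

```text
t: 48.6
ee_pos: [602.0, 106.6, 69.2]
tcp_rot: [-0.001, 0.736, 0.677, 0.002]
wrist_force: [2.8, 9.9, -1.5]
finger_gap: -0.2
gripper_force: 4.9
```

Call:
{"name": "jog_arm", "arguments": {
  "angular": [
    [0, 0, 0],
    [0, 0, 0],
    [0, 0, 0],
    [0, 0, 0],
    [0, 0, 0]
  ],
  "linear": [
    [-0.05, 0, 0],
    [-0.05, 0, 0],
    [-0.05, 0, 0],
    [0, 0, 0],
    [0, 0, 0]
  ],
  "hand": [255, 255, 255, 255, 255]
}}

```text
t: 49.02
ee_pos: [601.9, 106.5, 69.4]
tcp_rot: [-0.003, 0.735, 0.678, 0.005]
wrist_force: [4.9, 19.0, -8.2]
finger_gap: 0.2
gripper_force: 9.6
```

```bash
python3 - <<'E'
from h import *
st(); print(Di(manip.get_state()['ee_pos']))
for n in ['scene','side']:
    im=grab(n)
    P=cloud(im).reshape(-1,3); P=P[~np.isnan(P).any(1)]
    m=(P[:,0]>520)&(P[:,0]<660)&(P[:,1]>-70)&(P[:,1]<180)&(P[:,2]>74)&(P[:,2]<88)
    Q=np.array([[*Di(p),p[2]] for p in P[m]]); 
    if len(Q): print(np.histogram(Q[:,1],bins=np.arange(-12,180,3))[0])
E
```

```text
{'t': 49.017, 'ee_pos': [601.928, 106.531, 69.362], 'tcp_rot': [-0.003, 0.735, 0.678, 0.005], 'wrist_force': [4.86, 18.974, -8.167], 'finger_gap': 0.154, 'joint_pos': [0.218, 0.689, -0.674, 1.814, 0.555, 0.83, -0.809]}
(np.float64(2.8529428458947064), np.float64(149.3339634946715))
[ 0 12 13 11 11  7  8  8 10 10  7  9  8 12  8  7  6 12  9  7 10  7  9  7
 10 10  6 10  9  8  8 10  9 10  8  9 10 10  8 10  8 10  6 11  7  8  7  7
  7  6  9  1  3  3  3  2  2  5  2  0  0  0  0]
[ 8 13 13 12 14  9 11 14 11 11  8 13 11 18  5 12 12 12 10 12 10 11 12  8
  8 11  8 11  8  6  5  6  4  3  1  0  0  0  1  0  3  2  2  3  2  2  2  2
  2  6  5  0  0  1  0 11  8 10  1  0  0  0  0]
```

Packed: the plate stopped where 4 × 32 mm predicts, with the force rising to 19 N. I'll back off and go to the spindle.

Call:
{"name": "jog_arm", "arguments": {
  "angular": [
    [0, 0, 0],
    [0, 0, 0],
    [0, 0, 0],
    [0, 0, 0],
    [0, 0, 0],
    [0, 0, 0],
    [0, 0, 0],
    [0, 0, 0]
  ],
  "linear": [
    [0.3, 0, 0],
    [0.4, 0, 0],
    [0, 0, -0.8],
    [0, 0, -0.9],
    [0, 0, -0.9],
    [0, 0, -0.9],
    [0, 0, 0],
    [0, 0, 0]
  ],
  "hand": [255, 255, 255, 255, 255, 255, 0, 0]
}}

```text
t: 49.78
ee_pos: [603.7, 119.3, 175.1]
tcp_rot: [0.001, 0.738, 0.675, 0.0]
wrist_force: [-0.4, -0.4, -1.3]
finger_gap: 23.4
gripper_force: 0.0
```

```bash
python3 - <<'E'
from h import *
st()
P=cloud(grab('side')); np.save('sideP.npy',P); Q=P.reshape(-1,3); Q=Q[~np.isnan(Q).any(1)]
m=(Q[:,0]>300)&(Q[:,0]<600)&(Q[:,1]>-400)&(Q[:,1]<-95)&(Q[:,2]>7)&(Q[:,2]<25); q=Q[m]; 
from scipy.spatial import cKDTree
t=cKDTree(q); q=q[[len(x)>6 for x in t.query_ball_point(q,12)]]
print(len(q),cv2.minAreaRect(q[:,:2].astype(np.float32)))
# split handle/rod along principal axis
c=q[:,:2].mean(0); v=np.linalg.svd(q[:,:2]-c,full_matrices=False)[2][0]; v*=np.sign(v[1]); w=np.array([-v[1],v[0]])
s=(q[:,:2]-c)@v; k=(q[:,:2]-c)@w
for a in np.arange(s.min(),s.max(),15): 
    mm=(s>=a)&(s<a+15); print(round(a),mm.sum(),np.percentile(k[mm],[5,50,95]).round(1),end=' | ')
print(c,v,np.degrees(np.arctan2(v[1],v[0])))
J=Q[(Q[:,2]>90)&(Q[:,1]<-150)&(Q[:,2]<125)&(Q[:,0]>200)&(Q[:,0]<700)]; print('tall',J.min(0),J.max(0)) if len(J) else 0
go(440,-290,260,109.5)
E
```

```text
{'t': 49.783, 'ee_pos': [603.727, 119.306, 175.12], 'tcp_rot': [0.001, 0.738, 0.675, 0.0], 'wrist_force': [-0.445, -0.394, -1.273], 'finger_gap': 23.355, 'joint_pos': [0.245, 0.567, -0.746, 1.737, 0.446, 1.013, -0.753]}
278 ((429.51580810546875, -261.52099609375), (27.773826599121094, 219.05418395996094), 20.24268913269043)
-100 24 [-13.5  -0.3  12.4] | -85 31 [-13.1  -0.7  12.9] | -70 30 [-12.8   0.3  14. ] | -55 18 [-6.2  0.4  8.2] | -40 18 [-4.9  1.2  8.3] | -25 14 [-5.3  1.2  8.6] | -10 15 [-7.2 -1.6  5. ] | 5 15 [-7.  -1.3  5.2] | 20 16 [-7.1 -1.   5.4] | 35 16 [-6.8 -0.9  5.4] | 50 16 [-6.3 -0.8  6.2] | 65 17 [-5.7  0.5  6.6] | 80 18 [-5.8  0.1  7. ] | 95 19 [-6.   0.5  7.5] | 110 11 [-4.9  0.2  3. ] | [ 434.57903741 -269.69575897] [-0.32845511  0.94451958] 109.1750339158987
tall [ 200.28042483 -734.59810414   90.0182778 ] [ 579.46881916 -444.53185272  124.9236456 ]
turn [-0.    0.02 -4.09] shift [-11.04  -9.67  -2.88]
```

```bash
python3 - <<'E'
from h import *
go(459,-340.6,175,110.2)
E
```

```text
turn [-0.    0.02 -4.21] shift [-12.72  -9.79  -0.05]
```

Call:
{"name": "jog_arm", "arguments": {
  "angular": [
    [0, 0, -0.85],
    [0, 0, -0.84],
    [0, 0, -0.84],
    [0, 0, -0.84],
    [0, 0, -0.84],
    [0, 0, 0],
    [0, 0, 0],
    [0, 0, 0],
    [0, 0, 0],
    [0, 0, 0],
    [0, 0, 0],
    [0, 0, 0],
    [0, 0, 0],
    [0, 0, 0],
    [0, 0, 0],
    [0, 0, 0],
    [0, 0, 0],
    [0, 0, 0],
    [0, 0, 0],
    [0, 0, 0]
  ],
  "linear": [
    [0, 0, 0],
    [0, 0, 0],
    [0, 0, 0],
    [0, 0, 0],
    [0, 0, 0],
    [-0.8, -0.61, 0],
    [-0.8, -0.61, 0],
    [-0.8, -0.61, 0],
    [-0.8, -0.61, 0],
    [-0.8, -0.61, 0],
    [-0.8, -0.61, 0],
    [-0.8, -0.61, 0],
    [-0.8, -0.61, 0],
    [-0.8, -0.61, 0],
    [-0.8, -0.61, 0],
    [-0.8, -0.61, 0],
    [-0.8, -0.61, 0],
    [-0.8, -0.61, 0],
    [-0.8, -0.61, 0],
    [-0.8, -0.61, 0]
  ],
  "hand": [0, 0, 0, 0, 0, 0, 0, 0, 0, 0, 0, 0, 0, 0, 0, 0, 0, 0, 0, 0]
}}

```text
t: 51.5
ee_pos: [468.2, -314.2, 172.1]
tcp_rot: [-0.002, 0.572, 0.82, -0.001]
wrist_force: [0.6, -0.4, 0.5]
finger_gap: 85.1
gripper_force: 0.0
```

Call:
{"name": "jog_arm", "arguments": {
  "angular": [
    [0, 0, 0],
    [0, 0, 0],
    [0, 0, 0]
  ],
  "linear": [
    [-0.72, -0.64, 0],
    [0, 0, 0],
    [0, 0, 0]
  ],
  "hand": [0, 0, 0]
}}

```text
t: 51.75
ee_pos: [457.4, -341.6, 171.8]
tcp_rot: [-0.002, 0.573, 0.819, -0.0]
wrist_force: [0.1, 0.5, 0.2]
finger_gap: 85.3
gripper_force: 0.0
```

```bash
python3 - <<'E'
from h import *
st(); go(459,-340.6,60,110.2); im=grab('wrist'); save(im,'w4.png',None,1.25)
E
```

```text
{'t': 51.75, 'ee_pos': [457.363, -341.587, 171.814], 'tcp_rot': [-0.002, 0.573, 0.819, -0.0], 'wrist_force': [0.071, 0.475, 0.222], 'finger_gap': 85.303, 'joint_pos': [1.157, 0.527, -0.823, 1.839, 0.46, 0.982, 0.486]}
turn [-0.03 -0.02 -0.03] shift [0.01 0.06 3.73]
```

View pics/w4.png

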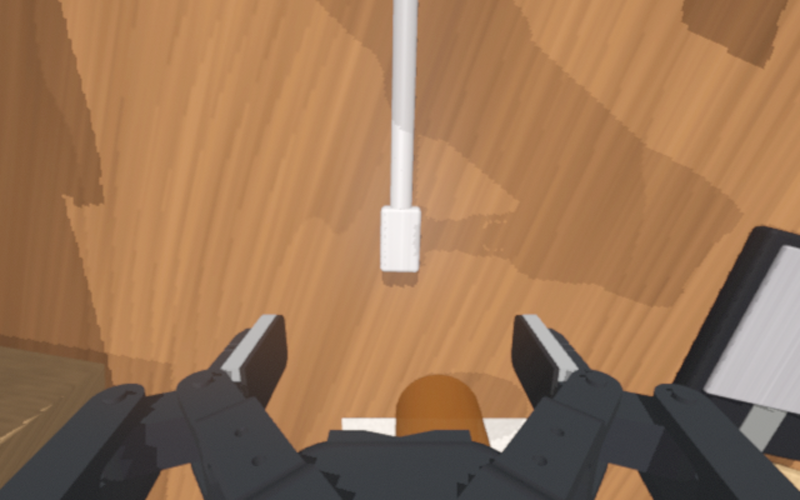

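```bash
python3 - <<'E'
from h import *
im=load('wrist')
pts={k:onplane(im,u/1.25,v/1.25,z)[:2] for k,(u,v,z) in dict(a=(382,207,16),b=(420,207,16),c=(380.5,271,16),d=(420,271,16),rodfar=(404.5,3,10),rodnear=(401.5,200,10)).items()}
m=(pts['a']+pts['b'])/2; e=(pts['c']+pts['d'])/2; print('hc',(m+e)/2,np.linalg.norm(m-e),np.linalg.norm(pts['a']-pts['b']))
d=pts['rodfar']-m; print('ang',np.degrees(np.arctan2(d[1],d[0])), 'ang2',np.degrees(np.arctan2(*(pts['rodfar']-pts['rodnear'])[::-1])))
hc=(m+e)/2; ang=np.degrees(np.arctan2(d[1],d[0]))
go(*hc,60,ang); 
P=np.load('sideP.npy'); print('jar',P[100:112,385:396].reshape(-1,3)[::20].round(0))
Q=P.reshape(-1,3); Q=Q[~np.isnan(Q).any(1)]; q=Q[(Q[:,2]>80)&(Q[:,2]<130)&(Q[:,0]>350)&(Q[:,0]<600)&(Q[:,1]>-560)&(Q[:,1]<-380)]; print(np.percentile(q,[1,50,99],axis=0).round())
E
```

```text
hc [ 458.62325628 -343.33924113] 50.200498524314895 28.151994567425408
ang 109.16747362264492 ang2 109.31327458309761
turn [-0.02 -0.02  0.17] shift [-0.11 -0.04  3.74]
jar [[ 562. -460.   96.]
 [ 531. -461.  102.]
 [  nan   nan   nan]
 [ 540. -452.   88.]
 [ 544. -448.   81.]
 [ 550. -446.   71.]
 [ 521. -456.   71.]]
[[ 510. -514.   81.]
 [ 542. -465.  113.]
 [ 578. -446.  124.]]
```

Wrist picture: the spindle lies straight up the image, with its handle at (400,239) and rod running from (401,207) to (404,0). The jar at (440,420) is well behind the gripper.

Call:
{"name": "jog_arm", "arguments": {
  "angular": [
    [0, 0, 0.17],
    [0, 0, 0],
    [0, 0, 0],
    [0, 0, 0],
    [0, 0, 0],
    [0, 0, 0],
    [0, 0, 0],
    [0, 0, 0],
    [0, 0, 0],
    [0, 0, 0],
    [0, 0, 0]
  ],
  "linear": [
    [-0.07, -0.03, 0.8],
    [0, 0, 0.8],
    [0, 0, 0.8],
    [0, 0, 0.8],
    [0, 0, 0.8],
    [0, 0, 0.5],
    [0, 0, 0.2],
    [0, 0, 0],
    [0, 0, 0],
    [0, 0, 0],
    [0, 0, 0]
  ],
  "hand": [60, 60, 60, 60, 60, 60, 60, 60, 60, 60, 60],
  "squeeze": 80
}}

```text
t: 52.72
ee_pos: [460.5, -342.5, 34.2]
tcp_rot: [0.001, 0.579, 0.815, -0.0]
wrist_force: [0.5, 0.4, 0.4]
finger_gap: 65.4
gripper_force: 0.0
```

```bash
python3 - <<'E'
from h import *
st(); go(458.8,-342.2,21,109.2)
E
```

```text
{'t': 52.717, 'ee_pos': [460.503, -342.459, 34.154], 'tcp_rot': [0.001, 0.579, 0.815, -0.0], 'wrist_force': [0.505, 0.353, 0.444], 'finger_gap': 65.368, 'joint_pos': [1.046, 0.706, -0.686, 1.913, 0.645, 0.753, 0.325]}
turn [0.01 0.02 0.01] shift [ 0.03 -0.05  0.44]
```

Call:
{"name": "jog_arm", "arguments": {
  "angular": [
    [0, 0, 0],
    [0, 0, 0],
    [0, 0, 0],
    [0, 0, 0],
    [0, 0, 0],
    [0, 0, 0],
    [0, 0, 0],
    [0, 0, 0],
    [0, 0, 0],
    [0, 0, 0],
    [0, 0, 0]
  ],
  "linear": [
    [0, -0.03, 0.15],
    [0, 0, 0.15],
    [0, 0, 0],
    [0, 0, 0],
    [0, 0, 0],
    [0, 0, 0],
    [0, 0, 0],
    [0, 0, 0],
    [0, 0, 0],
    [0, 0, 0],
    [0, 0, 0]
  ],
  "hand": [60, 60, 60, 140, 140, 255, 255, 255, 255, 255, 255]
}}

```text
t: 53.63
ee_pos: [459.0, -342.3, 24.3]
tcp_rot: [0.0, 0.579, 0.815, -0.0]
wrist_force: [-1.6, 0.9, 5.9]
finger_gap: 27.4
gripper_force: 79.5
```

Call:
{"name": "jog_arm", "arguments": {
  "angular": [
    [0, 0, 0],
    [0, 0, 0],
    [0, 0, 0],
    [0, 0, 0],
    [0, 0, 0],
    [0, 0, 0.8],
    [0, 0, 0.8],
    [0, 0, 0.8],
    [0, 0, 0.8],
    [0, 0, 0.83],
    [0, 0, 0],
    [0, 0, 0]
  ],
  "linear": [
    [0, 0, -0.3],
    [0, 0, -0.5],
    [0, 0, -0.7],
    [0, 0, -0.7],
    [0, 0, -0.3],
    [0, 0, 0],
    [0, 0, 0],
    [0, 0, 0],
    [0, 0, 0],
    [0, 0, 0],
    [0, 0, 0],
    [0, 0, 0]
  ],
  "hand": [255, 255, 255, 255, 255, 255, 255, 255, 255, 255, 255, 255]
}}

```text
t: 54.63
ee_pos: [458.9, -342.3, 99.2]
tcp_rot: [0.0, 0.736, 0.677, -0.0]
wrist_force: [0.5, 0.3, -0.3]
finger_gap: 27.8
gripper_force: 79.1
```

```bash
python3 - <<'E'
from h import *
st(); god(0,-220,98,90)
E
```

```text
{'t': 54.633, 'ee_pos': [458.857, -342.282, 99.176], 'tcp_rot': [0.0, 0.736, 0.677, -0.0], 'wrist_force': [0.45, 0.301, -0.287], 'finger_gap': 27.833, 'joint_pos': [1.034, 0.587, -0.66, 1.892, 0.481, 0.826, 0.037]}
turn [0.   0.01 0.03] shift [3.   3.37 0.04]
```

Call:
{"name": "jog_arm", "arguments": {
  "angular": [
    [0, 0, 0.03],
    [0, 0, 0],
    [0, 0, 0],
    [0, 0, 0],
    [0, 0, 0],
    [0, 0, 0],
    [0, 0, 0],
    [0, 0, 0],
    [0, 0, 0]
  ],
  "linear": [
    [0.4, 0.47, 0],
    [0.5, 0.58, 0],
    [0.6, 0.58, 0],
    [0.5, 0.58, 0],
    [0.5, 0.58, 0],
    [0.5, 0.58, 0],
    [0, 0, 0],
    [0, 0, 0],
    [0, 0, 0]
  ],
  "hand": [255, 255, 255, 255, 255, 255, 255, 255, 255]
}}

```text
t: 55.38
ee_pos: [566.8, -262.0, 98.5]
tcp_rot: [-0.0, 0.737, 0.675, -0.0]
wrist_force: [-0.7, 0.1, -1.1]
finger_gap: 27.9
gripper_force: 79.2
```

```bash
python3 - <<'E'
from h import *
st(); print(Di(manip.get_state()['ee_pos']))
for n in ['side','scene','wrist']:
    im=grab(n); P=cloud(im); np.save(n+'P2.npy',P); Q=P.reshape(-1,3); Q=Q[~np.isnan(Q).any(1)]
    X=np.array([*Di(Q.T)]) if False else np.stack([(Q[:,:2]-O)@np.array([_c,_s]),(Q[:,:2]-O)@np.array([-_s,_c]),Q[:,2]],1) if False else None
    from h import _c,_s
    X=np.stack([(Q[:,:2]-O)@np.array([_c,_s]),(Q[:,:2]-O)@np.array([-_s,_c]),Q[:,2]],1)
    X=X[(abs(X[:,0])<25)&(X[:,1]>-190)&(X[:,1]<-14)&(X[:,2]>60)&(X[:,2]<110)]
    print(n,len(X))
    for a in range(-190,-14,20):
        m=(X[:,1]>=a)&(X[:,1]<a+20)
        if m.sum()>4: print(a,m.sum(),np.percentile(X[m],[5,50,95],axis=0)[:,[0,2]].round(1).tolist(),X[m][:,1].max().round(1))
save(load('side'),'s3.png',(300,90,460,210),5)
E
```

```text
{'t': 55.383, 'ee_pos': [566.801, -262.016, 98.514], 'tcp_rot': [-0.0, 0.737, 0.675, -0.0], 'wrist_force': [-0.742, 0.129, -1.142], 'finger_gap': 27.902, 'joint_pos': [0.8, 0.657, -0.649, 1.765, 0.496, 0.89, -0.157]}
(np.float64(-0.34223077298518845), np.float64(-220.86964863652372))
side 213
-190 22 [[-6.5, 82.1], [-2.8, 88.3], [4.9, 93.6]] -171.5
-170 25 [[-7.6, 82.2], [-2.1, 88.5], [5.4, 90.7]] -151.3
-150 23 [[-7.3, 83.9], [-3.7, 88.6], [3.8, 91.9]] -130.5
-130 25 [[-6.6, 79.6], [-3.0, 87.9], [6.8, 94.7]] -111.0
-110 29 [[-8.8, 84.0], [-2.0, 87.9], [4.4, 92.1]] -90.1
-90 25 [[-6.8, 79.6], [-2.9, 88.2], [4.6, 91.1]] -71.3
-70 28 [[-6.6, 79.1], [-2.6, 87.3], [5.1, 91.2]] -50.2
-50 31 [[-7.1, 82.1], [-1.8, 87.2], [4.8, 91.3]] -30.2
-30 5 [[-3.3, 79.9], [-0.7, 81.9], [2.7, 84.4]] -27.9
scene 237
-190 28 [[-3.1, 80.3], [4.9, 88.2], [8.8, 92.5]] -170.1
-170 30 [[-1.0, 79.3], [3.8, 88.1], [9.0, 93.6]] -150.1
-150 27 [[-1.5, 79.9], [4.9, 89.2], [7.8, 92.1]] -130.3
-130 30 [[-3.3, 81.4], [5.1, 87.1], [9.3, 91.1]] -110.5
-110 28 [[-1.7, 79.5], [4.6, 87.2], [8.1, 92.5]] -90.4
-90 29 [[-2.6, 79.5], [4.3, 89.0], [8.5, 91.9]] -70.3
-70 31 [[-0.7, 80.3], [5.0, 87.1], [8.6, 92.1]] -50.4
-50 29 [[-1.8, 79.1], [3.3, 86.9], [7.7, 91.4]] -30.8
-30 5 [[-1.2, 80.2], [1.0, 84.3], [2.5, 88.2]] -25.7
wrist 7380
-190 1477 [[-8.0, 86.1], [-1.2, 90.1], [6.0, 91.7]] -170.0
-170 1702 [[-8.1, 85.8], [-0.8, 90.0], [6.1, 91.7]] -150.0
-150 1931 [[-7.9, 85.9], [-1.2, 89.9], [6.0, 91.6]] -130.0
-130 2207 [[-7.8, 85.8], [-0.8, 89.9], [6.1, 91.6]] -110.0
-110 63 [[-8.6, 84.6], [0.8, 87.9], [6.8, 90.3]] -108.1
```

View pics/s3.png

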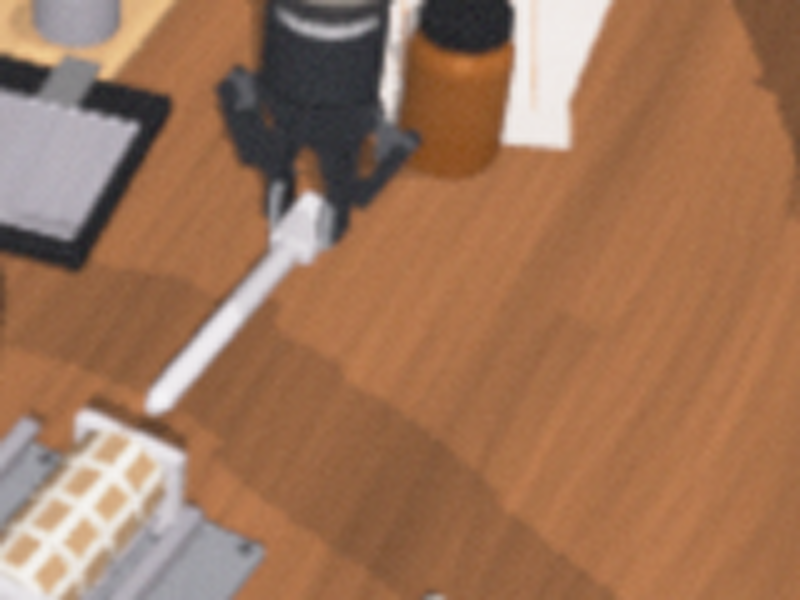

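Rod held level and aligned to the axis, tip at (155,405) just short of the fixed plate at (130,435). I'll lower it to axis height and insert.

Call:
{"name": "jog_arm", "arguments": {
  "angular": [
    [0, 0, 0],
    [0, 0, 0],
    [0, 0, 0],
    [0, 0, 0],
    [0, 0, 0],
    [0, 0, 0]
  ],
  "linear": [
    [0, 0.03, 0.3],
    [0, 0, 0.4],
    [0, 0, 0.22],
    [0, 0, 0],
    [0, 0, 0],
    [0, 0, 0]
  ],
  "hand": [255, 255, 255, 255, 255, 255]
}}

```text
t: 56.03
ee_pos: [568.5, -261.5, 71.1]
tcp_rot: [-0.0, 0.738, 0.675, 0.0]
wrist_force: [-0.0, 0.1, -1.1]
finger_gap: 28.1
gripper_force: 79.2
```

```bash
python3 - <<'E'
from h import *
from h import _c,_s
st(); print(Di(manip.get_state()['ee_pos']))
im=grab('wrist'); Q=cloud(im).reshape(-1,3); Q=Q[~np.isnan(Q).any(1)]
X=np.stack([(Q[:,:2]-O)@np.array([_c,_s]),(Q[:,:2]-O)@np.array([-_s,_c]),Q[:,2]],1)
X=X[(abs(X[:,0])<20)&(X[:,1]>-190)&(X[:,1]<-25)&(X[:,2]>40)&(X[:,2]<80)]
for a in range(-190,-25,20):
    m=(X[:,1]>=a)&(X[:,1]<a+20)
    if m.sum()>20: print(a,np.percentile(X[m],[3,50,97],axis=0)[:,[0,2]].round(1).tolist())
E
```

```text
{'t': 56.033, 'ee_pos': [568.462, -261.505, 71.071], 'tcp_rot': [-0.0, 0.738, 0.675, 0.0], 'wrist_force': [-0.013, 0.079, -1.122], 'finger_gap': 28.077, 'joint_pos': [0.783, 0.693, -0.628, 1.775, 0.524, 0.847, -0.181]}
(np.float64(1.2686599046457319), np.float64(-220.21689739274788))
-190 [[-6.3, 58.2], [1.2, 62.7], [8.2, 64.5]]
-170 [[-6.4, 57.8], [0.8, 62.6], [8.3, 64.5]]
-150 [[-6.4, 57.8], [1.2, 62.6], [8.3, 64.4]]
-130 [[-6.3, 58.0], [1.2, 62.5], [8.4, 64.4]]
-110 [[-6.7, 57.4], [0.8, 62.0], [8.7, 64.4]]
```

Call:
{"name": "jog_arm", "arguments": {
  "angular": [
    [0, 0, 0],
    [0, 0, 0],
    [0, 0, 0],
    [0, 0, 0],
    [0, 0, 0],
    [0, 0, 0],
    [0, 0, 0],
    [0, 0, 0]
  ],
  "linear": [
    [0, -0.03, 0.01],
    [0.2, 0, 0],
    [0.2, 0, 0],
    [0.2, 0, 0],
    [0.2, 0, 0],
    [0.2, 0, 0],
    [0.2, 0, 0],
    [0, 0, 0]
  ],
  "hand": [255, 255, 255, 255, 255, 255, 255, 255]
}}

```text
t: 56.75
ee_pos: [571.1, -223.5, 71.1]
tcp_rot: [-0.0, 0.737, 0.676, 0.0]
wrist_force: [0.3, -0.0, -1.0]
finger_gap: 27.7
gripper_force: 79.2
```

Call:
{"name": "jog_arm", "arguments": {
  "angular": [
    [0, 0, 0],
    [0, 0, 0],
    [0, 0, 0],
    [0, 0, 0],
    [0, 0, 0],
    [0, 0, 0],
    [0, 0, 0],
    [0, 0, 0]
  ],
  "linear": [
    [0.2, 0, 0],
    [0.2, 0, 0],
    [0.2, 0, 0],
    [0.2, 0, 0],
    [0.2, 0, 0],
    [0.2, 0, 0],
    [0.2, 0, 0],
    [0, 0, 0]
  ],
  "hand": [255, 255, 255, 255, 255, 255, 255, 255]
}}

```text
t: 57.42
ee_pos: [574.7, -181.8, 71.1]
tcp_rot: [-0.0, 0.737, 0.676, 0.0]
wrist_force: [-0.5, 1.2, -0.6]
finger_gap: 27.9
gripper_force: 79.2
```

Call:
{"name": "jog_arm", "arguments": {
  "angular": [
    [0, 0, 0],
    [0, 0, 0],
    [0, 0, 0],
    [0, 0, 0],
    [0, 0, 0],
    [0, 0, 0],
    [0, 0, 0],
    [0, 0, 0],
    [0, 0, 0],
    [0, 0, 0]
  ],
  "linear": [
    [0.22, 0, 0],
    [0.22, 0, 0],
    [0.22, 0, 0],
    [0.22, 0, 0],
    [0.22, 0, 0],
    [0.22, 0, 0],
    [0.22, 0, 0],
    [0.22, 0, 0],
    [0.22, 0, 0],
    [0, 0, 0]
  ],
  "hand": [255, 255, 255, 255, 255, 255, 255, 255, 255, 255]
}}

```text
t: 58.25
ee_pos: [580.0, -122.5, 71.1]
tcp_rot: [-0.0, 0.737, 0.676, 0.001]
wrist_force: [0.0, 0.7, -1.0]
finger_gap: 27.7
gripper_force: 79.2
```

Call:
{"name": "jog_arm", "arguments": {
  "angular": [
    [0, 0, 0],
    [0, 0, 0],
    [0, 0, 0],
    [0, 0, 0],
    [0, 0, 0],
    [0, 0, 0],
    [0, 0, 0],
    [0, 0, 0],
    [0, 0, 0]
  ],
  "linear": [
    [0.15, 0, 0],
    [0.15, 0, 0],
    [0.15, 0, 0],
    [0.15, 0, 0],
    [0.15, 0, 0],
    [0.15, 0, 0],
    [0.15, 0, 0],
    [0, 0, 0],
    [0, 0, 0]
  ],
  "hand": [255, 255, 255, 255, 255, 255, 255, 255, 255]
}}

```text
t: 59.0
ee_pos: [582.6, -93.0, 70.9]
tcp_rot: [0.0, 0.738, 0.675, 0.0]
wrist_force: [0.2, -0.4, -1.4]
finger_gap: 27.3
gripper_force: 79.2
```

```bash
python3 - <<'E'
from h import *
st(); print(Di(manip.get_state()['ee_pos']))
E
```

```text
{'t': 59.0, 'ee_pos': [582.551, -92.966, 70.925], 'tcp_rot': [0.0, 0.738, 0.675, 0.0], 'wrist_force': [0.208, -0.419, -1.436], 'finger_gap': 27.289, 'joint_pos': [0.531, 0.651, -0.642, 1.863, 0.527, 0.804, -0.478]}
(np.float64(0.7624262997937292), np.float64(-51.0912214190868))
```

Call:
{"name": "jog_arm", "arguments": {
  "angular": [
    [0, 0, 0],
    [0, 0, 0],
    [0, 0, 0],
    [0, 0, 0],
    [0, 0, 0],
    [0, 0, 0],
    [0, 0, 0]
  ],
  "linear": [
    [0.1, 0, 0],
    [0.1, 0, 0],
    [0.1, 0, 0],
    [0.1, 0, 0],
    [0.05, 0, 0],
    [0, 0, 0],
    [0, 0, 0]
  ],
  "hand": [255, 255, 255, 255, 255, 255, 255]
}}

```text
t: 59.58
ee_pos: [583.7, -79.8, 70.9]
tcp_rot: [0.0, 0.738, 0.675, -0.0]
wrist_force: [0.8, -1.1, -1.2]
finger_gap: 27.6
gripper_force: 79.2
```

Call:
{"name": "jog_arm", "arguments": {
  "angular": [
    [0, 0, 0],
    [0, 0, 0],
    [0, 0, 0],
    [0, 0, 0],
    [0, 0, 0]
  ],
  "linear": [
    [0.05, 0, 0],
    [0.05, 0, 0],
    [0.03, 0, 0],
    [0, 0, 0],
    [0, 0, 0]
  ],
  "hand": [255, 255, 255, 255, 255]
}}

```text
t: 60.0
ee_pos: [584.1, -75.9, 70.9]
tcp_rot: [0.0, 0.738, 0.675, -0.0]
wrist_force: [-1.0, 1.0, -1.6]
finger_gap: 27.6
gripper_force: 79.2
```

Not touching yet, so I'll advance in small steps.

Call:
{"name": "jog_arm", "arguments": {
  "angular": [
    [0, 0, 0],
    [0, 0, 0],
    [0, 0, 0],
    [0, 0, 0]
  ],
  "linear": [
    [0.05, 0, 0],
    [0.05, 0, 0],
    [0, 0, 0],
    [0, 0, 0]
  ],
  "hand": [255, 255, 255, 255]
}}

```text
t: 60.33
ee_pos: [584.2, -74.6, 70.9]
tcp_rot: [0.001, 0.738, 0.675, -0.001]
wrist_force: [-0.4, -5.5, -1.0]
finger_gap: 27.8
gripper_force: 79.3
```

Call:
{"name": "jog_arm", "arguments": {
  "angular": [
    [0, 0, 0],
    [0, 0, 0],
    [0, 0, 0],
    [0, 0, 0]
  ],
  "linear": [
    [0.05, 0, 0],
    [0.05, 0, 0],
    [0, 0, 0],
    [0, 0, 0]
  ],
  "hand": [255, 255, 255, 255]
}}

```text
t: 60.67
ee_pos: [584.2, -74.4, 70.9]
tcp_rot: [0.002, 0.739, 0.674, -0.002]
wrist_force: [-1.9, -11.1, 1.3]
finger_gap: 27.6
gripper_force: 79.5
```

Call:
{"name": "jog_arm", "arguments": {
  "angular": [
    [0, 0, 0],
    [0, 0, 0],
    [0, 0, 0],
    [0, 0, 0],
    [0, 0, 0],
    [0, 0, 0],
    [0, 0, 0],
    [0, 0, 0],
    [0, 0, 0],
    [0, 0, 0]
  ],
  "linear": [
    [0, 0, 0.05],
    [0, 0, 0],
    [0, 0, 0],
    [0, 0, 0],
    [0, 0, 0],
    [0, 0, -0.4],
    [0, 0, -0.7],
    [0, 0, -0.9],
    [0, 0, -0.9],
    [0, 0, 0]
  ],
  "hand": [255, 255, 80, 80, 80, 80, 80, 80, 80, 80],
  "squeeze": 30
}}

```text
t: 61.5
ee_pos: [587.9, -68.5, 162.6]
tcp_rot: [0.003, 0.737, 0.675, 0.003]
wrist_force: [0.8, -0.5, 0.5]
finger_gap: 58.6
gripper_force: 0.0
```

```bash
python3 - <<'E'
from h import *
st(); god(-115,157,155,90)
im=grab('wrist'); save(im,'w5.png',None,1.25)
E
```

```text
{'t': 61.5, 'ee_pos': [587.943, -68.454, 162.603], 'tcp_rot': [0.003, 0.737, 0.675, 0.003], 'wrist_force': [0.769, -0.544, 0.49], 'finger_gap': 58.57, 'joint_pos': [0.55, 0.534, -0.718, 1.81, 0.426, 0.948, -0.437]}
turn [ 0.09 -0.01 -0.01] shift [ 6.11 -3.97  0.25]
```

View pics/w5.png

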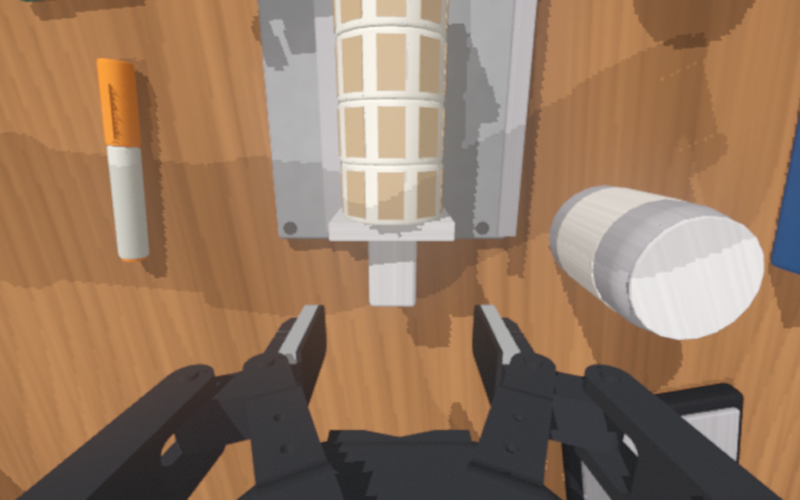

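The handle sits up against the fixed plate at (392,240) and the rolls are packed with no visible gaps. Now I'll locate the knob.

Call:
{"name": "jog_arm", "arguments": {
  "angular": [
    [0, 0, 0],
    [0, 0, 0],
    [0, 0, 0],
    [0, 0, 0],
    [0, 0, 0],
    [0, 0, 0],
    [0, 0, 0],
    [0, 0, 0],
    [0, 0, 0],
    [0, 0, 0]
  ],
  "linear": [
    [0.5, -0.4, 0],
    [0.5, -0.5, 0],
    [0.5, -0.5, 0],
    [0.5, -0.5, 0],
    [0.5, -0.5, 0],
    [0.5, -0.5, 0],
    [0.5, -0.5, 0],
    [0.2, -0.5, 0],
    [0, 0, 0],
    [0, 0, 0]
  ],
  "hand": [80, 80, 80, 80, 80, 80, 80, 80, 80, 80]
}}

```text
t: 62.38
ee_pos: [477.3, 51.4, 156.3]
tcp_rot: [0.0, 0.737, 0.676, -0.0]
wrist_force: [0.8, -0.2, 0.6]
finger_gap: 58.4
gripper_force: 0.0
```

```bash
python3 - <<'E'
from h import *
from h import _c,_s
st(); print(Di(manip.get_state()['ee_pos']))
for n in ['wrist','scene','side']:
    im=grab(n); Q=cloud(im).reshape(-1,3); Q=Q[~np.isnan(Q).any(1)]
    X=np.stack([(Q[:,:2]-O)@np.array([_c,_s]),(Q[:,:2]-O)@np.array([-_s,_c]),Q[:,2]],1)
    k=X[(X[:,0]>-140)&(X[:,0]<-80)&(X[:,1]>120)&(X[:,1]<200)&(X[:,2]>62)&(X[:,2]<84)]
    print(n,len(k), np.percentile(k,[5,50,95],axis=0).round(1).tolist() if len(k)>3 else '')
    r=X[(abs(X[:,0])<8)&(X[:,1]>-12)&(X[:,1]<150)&(X[:,2]>76)&(X[:,2]<90)]; print(np.histogram(r[:,1],bins=np.arange(-12,150,4))[0])
save(load('wrist'),'w6.png',None,1.25)
E
```

```text
{'t': 62.383, 'ee_pos': [477.274, 51.404, 156.326], 'tcp_rot': [0.0, 0.737, 0.676, -0.0], 'wrist_force': [0.846, -0.197, 0.588], 'finger_gap': 58.416, 'joint_pos': [0.428, 0.388, -0.794, 2.059, 0.371, 0.839, -0.669]}
(np.float64(-116.57973494226192), np.float64(83.65682191767539))
wrist 466 [[-117.8, 162.0, 78.4], [-112.3, 167.8, 80.8], [-106.6, 173.7, 82.1]]
[  0   0   0   0   0   0   0   0   4   9 110  86 111 111 126 115 128 118
 141 100 120 131 136 130 141 133 158 125 147 147 153 153 157 155 168 172
 151  95   0   0]
scene 32 [[-114.5, 164.2, 63.9], [-108.0, 171.5, 73.2], [-103.2, 177.1, 81.1]]
[0 4 5 3 4 4 3 5 5 5 4 5 3 5 4 4 4 3 6 3 4 6 4 3 5 4 4 2 4 3 3 4 4 4 4 7 3
 6 0 0]
side 37 [[-118.1, 163.8, 63.9], [-113.4, 171.5, 77.1], [-106.2, 176.9, 81.6]]
[ 0  1  0  2  5  3  6  5  6  6  9  3  5  8  7  5  6  5  7  6  7  3  7  6
  5  7  4  8  5  7  6  8  4  7  9 10  4  7  0  0]
```

View pics/w6.png

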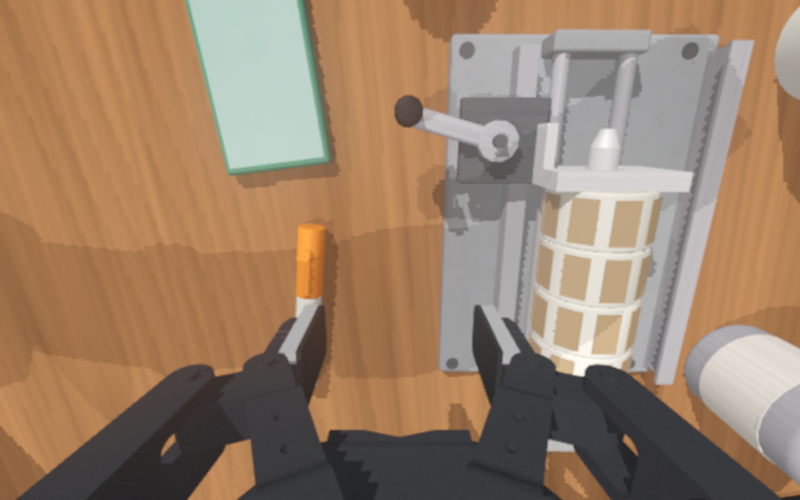

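The spindle tip pokes through the sliding plate at (605,145). The knob is at (408,110), which is D(-112,168), or a lever angle of about 1.29.

Call:
{"name": "jog_arm", "arguments": {
  "angular": [
    [0, 0, 0],
    [0, 0, 0],
    [0, 0, 0],
    [0, 0, 0],
    [0, 0, 0],
    [0, 0, 0],
    [0, 0, 0],
    [0, 0, 0],
    [0, 0, 0],
    [0, 0, 0],
    [0, 0, 0],
    [0, 0, 0],
    [0, 0, 0],
    [0, 0, 0],
    [0, 0, 0],
    [0, 0, 0]
  ],
  "linear": [
    [0.5, 0.1, 0],
    [0.8, 0.05, 0],
    [0.8, 0, 0],
    [0.71, 0, 0],
    [0, 0, 0],
    [0, 0, 0.7],
    [0, 0, 0.8],
    [0, 0, 0.8],
    [0, 0, 0.24],
    [0, 0, 0],
    [0, 0, 0],
    [0, 0, 0],
    [0, 0, 0],
    [0, 0, 0],
    [0, 0, 0],
    [0, 0, 0]
  ],
  "hand": [80, 80, 80, 80, 80, 80, 80, 80, 80, 80, 80, 255, 255, 255, 255, 255]
}}

```text
t: 63.87
ee_pos: [489.3, 134.8, 81.1]
tcp_rot: [0.0, 0.738, 0.675, -0.0]
wrist_force: [-4.3, -0.5, 7.6]
finger_gap: 13.7
gripper_force: 29.5
```

```bash
python3 - <<'E'
from h import *
st(); print(Di(manip.get_state()['ee_pos']))
E
```

```text
{'t': 63.867, 'ee_pos': [489.284, 134.809, 81.089], 'tcp_rot': [0.0, 0.738, 0.675, -0.0], 'wrist_force': [-4.277, -0.528, 7.641], 'finger_gap': 13.696, 'joint_pos': [0.177, 0.545, -0.71, 2.049, 0.528, 0.735, -0.954]}
(np.float64(-111.81102729458092), np.float64(167.7872164162879))
```

Call:
{"name": "jog_arm", "arguments": {
  "angular": [
    [0, 0, 0],
    [0, 0, 0],
    [0, 0, 0],
    [0, 0, 0],
    [0, 0, 0],
    [0, 0, 0],
    [0, 0, 0],
    [0, 0, 0],
    [0, 0, 0],
    [0, 0, 0],
    [0, 0, 0],
    [0, 0, 0],
    [0, 0, 0],
    [0, 0, 0],
    [0, 0, 0],
    [0, 0, 0],
    [0, 0, 0],
    [0, 0, 0],
    [0, 0, 0],
    [0, 0, 0]
  ],
  "linear": [
    [0.11, 0.04, 0],
    [0.11, 0.04, 0],
    [0.105, 0.055, 0],
    [0.105, 0.055, 0],
    [0.095, 0.07, 0],
    [0.095, 0.07, 0],
    [0.087, 0.08, 0],
    [0.087, 0.08, 0],
    [0.076, 0.09, 0],
    [0.076, 0.09, 0],
    [0.064, 0.1, 0],
    [0.064, 0.1, 0],
    [0.05, 0.105, 0],
    [0.05, 0.105, 0],
    [0.037, 0.11, 0],
    [0.037, 0.11, 0],
    [0.022, 0.115, 0],
    [0.022, 0.115, 0],
    [0.007, 0.117, 0],
    [0.007, 0.117, 0]
  ],
  "hand": [255, 255, 255, 255, 255, 255, 255, 255, 255, 255, 255, 255, 255, 255, 255, 255, 255, 255, 255, 255]
}}

```text
t: 65.53
ee_pos: [543.5, 176.8, 81.4]
tcp_rot: [-0.004, 0.736, 0.677, 0.003]
wrist_force: [-5.3, 11.7, 0.6]
finger_gap: 13.5
gripper_force: 29.8
```

Call:
{"name": "jog_arm", "arguments": {
  "angular": [
    [0, 0, 0],
    [0, 0, 0],
    [0, 0, 0],
    [0, 0, 0],
    [0, 0, 0]
  ],
  "linear": [
    [0, 0.06, 0],
    [0, 0.06, 0],
    [0, 0.06, 0],
    [0, 0, 0],
    [0, 0, 0]
  ],
  "hand": [255, 255, 255, 255, 255]
}}

```text
t: 65.95
ee_pos: [546.6, 176.5, 81.3]
tcp_rot: [-0.005, 0.736, 0.677, 0.001]
wrist_force: [-14.8, 16.0, 7.5]
finger_gap: 13.4
gripper_force: 30.4
```

```bash
python3 - <<'E'
from h import *
st(); print(Di(manip.get_state()['ee_pos']))
E
```

```text
{'t': 65.95, 'ee_pos': [546.557, 176.53, 81.309], 'tcp_rot': [-0.005, 0.736, 0.677, 0.001], 'wrist_force': [-14.77, 15.981, 7.526], 'finger_gap': 13.44, 'joint_pos': [0.11, 0.631, -0.696, 1.892, 0.532, 0.813, -0.952]}
(np.float64(-58.35108927662159), np.float64(214.29429358151882))
```

```bash
python3 - <<'E'
from h import *
from h import _c,_s
for n in ['scene','side']:
    im=grab(n); Q=cloud(im).reshape(-1,3); Q=Q[~np.isnan(Q).any(1)]
    X=np.stack([(Q[:,:2]-O)@np.array([_c,_s]),(Q[:,:2]-O)@np.array([-_s,_c]),Q[:,2]],1)
    r=X[(abs(X[:,0])<35)&(X[:,1]>-12)&(X[:,1]<170)&(X[:,2]>68)&(X[:,2]<90)]; print(np.histogram(r[:,1],bins=np.arange(-12,170,3))[0])
save(load('scene'),'sc3.png',(270,170,370,245),8)
E
```

```text
[ 1 11 12 14 13  9 12 12 13 11 14 11  8 11 16 11 11 12 14 12 13 10 11 12
 10 14 11 13 13 11 11 11 15 10 12 11 11 16 11 12 12 11 14 13 11 12 12 18
 12 15 24  0  0  0  0  0  0  0  0  0]
[ 9 16  9 12 11 19 12  8 12 15 13 10  9 11 10  4 14 10  8  7  6  7  7  5
  8  4  3  4  5  2  2  2  0  1  0  0  0  0  0  0  0  0  0  0  0  0  0  0
  0  0  0  0  0  0  0  0  0  0  0  0]
```

View pics/sc3.png

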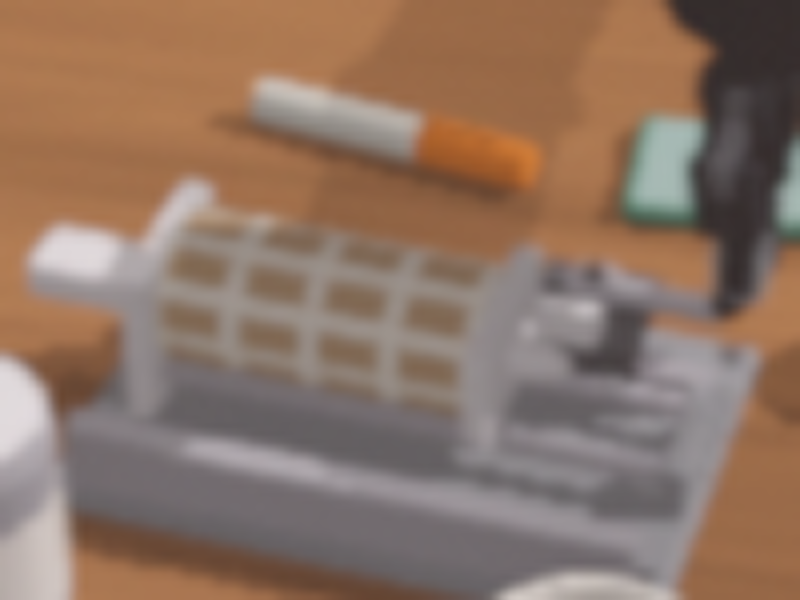

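No gaps show: the plate is still against the rolls, the handle is against the fixed plate, and the lever points along +y. I'll release, rise and check the lever angle.

Call:
{"name": "jog_arm", "arguments": {
  "angular": [
    [0, 0, 0],
    [0, 0, 0],
    [0, 0, 0],
    [0, 0, 0],
    [0, 0, 0],
    [0, 0, 0],
    [0, 0, 0],
    [0, 0, 0],
    [0, 0, 0],
    [0, 0, 0],
    [0, 0, 0],
    [0, 0, 0],
    [0, 0, 0],
    [0, 0, 0]
  ],
  "linear": [
    [0, -0.1, 0],
    [0, 0, 0],
    [0, 0, 0],
    [0, 0, 0],
    [0, 0, 0],
    [0, 0, -0.5],
    [0, 0, -0.8],
    [0, 0, -0.9],
    [0, 0, -0.9],
    [-0.8, -0.2, -0.5],
    [-0.9, -0.2, 0],
    [-0.9, -0.2, 0],
    [0, 0, 0],
    [0, 0, 0]
  ],
  "hand": [255, 100, 100, 100, 100, 100, 100, 100, 100, 100, 100, 100, 100, 100]
}}

```text
t: 67.22
ee_pos: [523.7, 90.3, 189.2]
tcp_rot: [0.001, 0.739, 0.674, -0.0]
wrist_force: [0.1, 0.9, 0.7]
finger_gap: 52.1
gripper_force: 0.0
```

```bash
python3 - <<'E'
from h import *
from h import _c,_s
st()
for n in ['wrist','scene','side']:
    im=grab(n); Q=cloud(im).reshape(-1,3); Q=Q[~np.isnan(Q).any(1)]
    X=np.stack([(Q[:,:2]-O)@np.array([_c,_s]),(Q[:,:2]-O)@np.array([-_s,_c]),Q[:,2]],1)
    k=X[(X[:,0]>-90)&(X[:,0]<-35)&(X[:,1]>175)&(X[:,1]<240)&(X[:,2]>74)&(X[:,2]<84)]
    print(n,len(k), np.percentile(k,[5,50,95],axis=0).round(1).tolist() if len(k)>3 else '')
save(load('wrist'),'w7.png',None,1.25)
E
```

```text
{'t': 67.217, 'ee_pos': [523.716, 90.344, 189.158], 'tcp_rot': [0.001, 0.739, 0.674, -0.0], 'wrist_force': [0.08, 0.903, 0.679], 'finger_gap': 52.107, 'joint_pos': [0.348, 0.423, -0.793, 1.919, 0.369, 0.95, -0.713]}
wrist 336 [[-64.9, 202.3, 78.6], [-59.2, 208.4, 80.9], [-53.4, 213.9, 82.2]]
scene 16 [[-64.5, 205.5, 76.5], [-55.3, 210.5, 80.2], [-51.5, 215.9, 83.0]]
side 22 [[-63.7, 205.3, 74.6], [-60.7, 210.0, 78.1], [-52.8, 217.2, 83.2]]
```

View pics/w7.png

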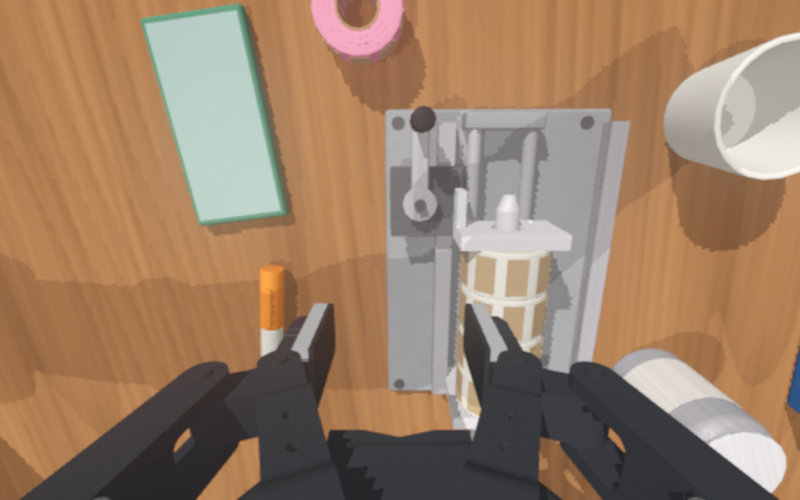

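The lever is home: knob at D(-59,208) puts the angle within about 0.02 rad of 0, and the spindle tip shows at (508,212). One last numeric check of the handle seat before handing in.

```bash
python3 - <<'E'
from h import *
from h import _c,_s
for n in ['scene','side']:
    Q=cloud(load(n)).reshape(-1,3); Q=Q[~np.isnan(Q).any(1)]
    X=np.stack([(Q[:,:2]-O)@np.array([_c,_s]),(Q[:,:2]-O)@np.array([-_s,_c]),Q[:,2]],1)
    k=X[(abs(X[:,0])<22)&(X[:,1]>-90)&(X[:,1]<-13)&(X[:,2]>50)&(X[:,2]<75)]
    print(n,len(k),np.percentile(k,[1,5,50,95,99],axis=0).round(1).tolist())
    t=X[(abs(X[:,0])<12)&(X[:,1]>140)&(X[:,1]<190)&(X[:,2]>42)&(X[:,2]<70)]; print(len(t),np.percentile(t[:,1],[50,95,99]) if len(t) else '')
E
```

```text
scene 94 [[-14.4, -56.2, 50.2], [-12.5, -54.7, 52.1], [8.4, -37.2, 60.4], [16.2, -18.9, 63.8], [17.4, -17.3, 64.7]]
33 [150.72699563 160.94297166 161.5323987 ]Traceback (most recent call last):
  File "<stdin>", line 7, in <module>
    return _quantile_unchecked(
        a, q, axis, out, overwrite_input, method, keepdims, weights)
    return _ureduce(a,
                    func=_quantile_ureduce_func,
    ...<5 lines>...
                    overwrite_input=overwrite_input,
                    method=method)
    r = func(a, **kwargs)
    result = _quantile(arr,
                       quantiles=q,
    ...<2 lines>...
                       out=out,
                       weights=wgt)
    slices_having_nans = np.isnan(arr[-1, ...])
                                  ~~~^^^^^^^^^
IndexError: index -1 is out of bounds for axis 0 with size 0
```

The tip reads about 160 mm, the value expected with the handle seated, so everything is in place.

```bash
python3 -c "
from plant import manip
print(manip.hand_in())"
```

```text
the job is handed in; nothing more can be done
None
```

I loaded the dispenser and handed the job in: all four rolls are packed between the end plates, the spindle is in with its handle against the fixed plate, and the cam lever is turned fully back to lock (the hand-in call returned no verdict).

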